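Cam-lock an oil cooler onto the leak-test station

TASK

Get the oil cooler ready for its leak test: lay it between the guide rails of the test station with its adapter towards the coupler, slide it in until the adapter meets the gasket, then swing both brass cam arms fully back so that they draw the adapter tight. Let go of everything and leave the other things on the bench where they are.

Things in the scene. Friction and masses are not known exactly. Their poses are not given: they have to be found in the camera images.
- station: Leak-test station, bolted down: grey base plate 360 x 130 x 10 mm; along its own x (the insertion direction) follow the bed, the cam coupler and the blue manifold. Origin: on the bench top, straight below the middle between the two arm pins; x = insertion, y = left, z up. 'Station (x, y, z)' below means mm from here.
- bed (a point): Where the cooler's origin lies once it is drawn tight: station (-86.2, 0, 20); axes as the station's. The black bed's top is at z 20, from x -178 to -28, between two slippery white guide rails: inner faces at y +-28.5, tops chamfered (z 24 to 29), flared outwards at the open end (x below -158). The cooler is 54 wide, so it has 1.5 mm of play each side.
- coupler_axis (a point): Point on the coupler's axis between the arm pins: station (0, 0, 47); axes as the station's. The coupler is an aluminium tube along x, outer radius 29 mm, mouth at station x -18 (a cone of inner radius 28 narrowing over 8 mm to the bore, radius 24.5). Behind it, from x 37, a shank of radius 19.
- gasket_face (a point): Centre of the black gasket ring's face inside the bore: station (20.8, 0, 47) when free. The ring is sprung: it gives up to 6 mm along x, taking about 5 N to start and 2.5 N more per mm, and springs back. If the nose stands more than 2 mm short of it, the cams land on the nose and jam.
- manifold (a point): Centre of the top of the blue manifold block: station (126, 0, 86). The block is 65 (x) x 60 (y) mm; a dial gauge stands on it, x 127 to 149, up to z 152; a small valve sticks out on its right at x 135. Do not run into them.
- cam_left (a joint): Brass cam arm left (+y) of the coupler, angle in rad: 0 = sticks straight out to +y (open), 1.57 = folded back along +x beside the shank (closed; stop at 1.60). Starts near 0 and stays where it is left. About 3 N at its outer end moves it, 10 N while it draws. Its cam lobe enters the adapter's groove and draws from about 0.9 to 1.4 rad. Push it with closed fingers.
- cam_right (a joint): The same arm mirrored, right (-y) of the coupler: 0 = sticks straight out to -y, 1.57 = folded back along +x; same range, forces and shape.
- cam_left_pin (a point): The left arm's vertical pin, at half the arm's height: station (0, 27, 47). The arm's handle is a straight bar 10 mm thick, 14 mm high (station z 40 to 54), from 17 to 67 mm out from the pin; its centre line lies 7 mm beside the pin, on the side facing -x when open (outwards, +y, when closed): push on that side. A thin ring ends it at 86 mm.
- cam_right_pin (a point): The right arm's pin, station (0, -27, 47); the arm is the mirror image of the left one.
- cam_left_grip (a point): On the centre line of the left arm's handle bar, 55 mm out from the pin, at half its height; moves with the arm.
- cam_right_grip (a point): The same point on the right arm.
- cooler: Loose oil cooler, about 0.55 kg, lying flat: finned aluminium block 110 (x) x 54 (y) x 54 (z) mm, to be gripped across y. Origin: centre of the block's underside; z up. A male cam adapter, 55 mm long, sticks out of its +x end; a red plastic cap (radius 15) sticks out 12 mm at the -x end.
- adapter_nose (a point): Centre of the adapter's front face: cooler (110, 0, 27) mm, axes as the cooler's. Adapter along the cooler's x: brass collar radius 24.5 (x 55 to 68), body radius 22.75 (to 82), groove radius 14.5 (82 to 100), nose radius 22.75 (to 110, its last 4 mm taper to 19.5). At station x 20.8 it just meets the gasket; drawn tight it is at about x 23.5.
- filter_carton: Bystander: closed carton 150 x 75 x 60 mm, yellow band, origin under its centre.
- dust_plug: Bystander: orange plastic dust plug, 48 mm across, 37 mm high, standing beside the station.
- spare_gasket: Bystander: black rubber ring 45 mm across, 5 mm thick, lying beside the station.
- spray_can: Bystander: red and orange spray can, 66 mm across, 160 mm high.
- spanner: Bystander: steel spanner 190 mm long, lying flat.
- socket_a: Bystander: steel long socket, 26 mm across, 52 mm high, upright.
- socket_b: Bystander: steel long socket, 22 mm across, 52 mm high, upright.
Things that resemble listed ones, but are neither listed nor needed, are in the scene too. Several things look just like the cooler: the one meant starts farthest to the robot's right.

How it is judged (in metres and radians):
On the way, in this order (a step that is already met when the one before it is completed fails the run):
1. the cooler lies on the bed, its adapter slid into the coupler to within about 4 mm of the gasket, both arms still open (below 0.8 rad) (x of adapter_nose in the frame of station above 0.0165 m and distance between adapter_nose and coupler_axis below 0.0265 m and angle between the x axis of cooler and the x axis of station, either way round below 0.08 rad and z of cooler in the frame of station below 0.0235 m and value of joint each of cam_left, cam_right below 0.8 rad), for 0.2 s.
2. one of the arms has been swung back (past 1.4 rad) with the adapter in the coupler (x of adapter_nose in the frame of station above 0.0165 m and distance between adapter_nose and coupler_axis below 0.0265 m and angle between the x axis of cooler and the x axis of station, either way round below 0.08 rad and value of joint any of cam_left, cam_right above 1.4 rad), for 0.2 s.
At the end, for the whole second after the job is handed in: Both cam arms are folded back past 1.4 rad (fully back is 1.57), the adapter's nose is drawn at least 1.7 mm into the gasket (station x 22.5 mm or more) in line with the coupler (within 0.06 rad), and the cooler lies at rest on the bed, upright, its underside within 3.5 mm of the bed (value of joint each of cam_left, cam_right above 1.4 rad and x of adapter_nose in the frame of station above 0.0225 m and distance between adapter_nose and coupler_axis below 0.0265 m and angle between the x axis of cooler and the x axis of station, either way round below 0.06 rad and z of cooler in the frame of station below 0.0235 m and angle between cooler's own z axis and vertical below 0.06 rad and linear speed of cooler below 0.01 m/s); the robot touches nothing.
It fails at once if a bystander is moved by more than 30 mm (distance of any of filter_carton, dust_plug, spare_gasket, spray_can, spanner, socket_a, socket_b from where it was at the start of the episode above 0.03 m).
It also fails if it takes over 64 s, if anything falls off the work surface, if the arm or the gripper's body presses on something with over 40 N, if the wrist force passes 120 N, or if a joint passes its speed limit or range.

ROBOT

A 6-joint arm with a two-finger parallel gripper is mounted at the origin on the work surface. World frame = base frame: x ahead of the robot, y to its left, z up, the work surface at z = 0. Lengths are in m, angles in degrees, forces in N, time in s.
With the tool pointing down it reaches from about 0.3 to 0.75 m from the base axis. Payload 8.5 kg.
Tool frame: the origin (TCP) lies midway between the tips of the shut fingers; the grasp point (between the pads) lies 19 mm behind it; y points along the fingers, z is the direction in which the jaws open and shut, and the axes are right-handed (so a half turn about y gives the same grasp; the last joint's range is limited). The gripper opens to 85 mm and grips with 20 to 120 N. Pads are 22 mm wide; open, the fingers measure 114 mm over their backs; the gripper's body (76 mm by 85 mm) begins 54 mm behind the grasp point. The pads swing forward as they close: fully open they stand 13 mm farther back than shut.
Start: joints at [-75.705, 21.807, 74.336, -0, 83.858, -12.336], TCP at [0.247, -0.492, 0.231] pointing down, gripper open.
Joint ranges: [-178.18, 178.18], [-50.72, 133.34], [12.68, 142.11], [-81.47, 261.47], [9.98, 163.14], [-165.26, 165.26]. Speed limits (degrees/s): [136.94, 136.94, 180, 180, 180, 180].

INTERFACE

Orientations are given as a 3x3 rotation matrix whose columns are the frame's x, y, z axes.
In Python, from rig import status, imaging, job gives the robot as it stands. The module is installed in compiled form; this text tells all that it offers.
- The arm moves only by the tool jog_arm, never from a script. Its argument "rows" is a list of rows, each an object of numbers: "hand": the opening, from 0 (shut) to 1 (fully open); "dx", "dy", "dz": the shift along the tool's x, y, z in cm; "ax", "ay", "az": the turn, a rotation vector about the tool's x, y, z in degrees. In form: [{"hand": .., "dx": .., "dy": .., "dz": .., "ax": .., "ay": .., "az": ..}, ...]. A call has exactly 5 rows; each row shifts and turns the commanded pose from where the row before left it, along the tool's axes as they then stand; what a row does not reach is not made up. A row lasts 1/12 s, in which the tool goes at most 41.7 mm and 7.16 degrees, less where a joint would pass 70% of its speed; a pose out of reach is approached as far as the arm can. A call is refused whole if a number of a shift passes 4.17 or a number of a turn 7.16, either way. A call with a gripper value outside its range is refused whole. The fingers move at their own pace and stop on an object; "newtons" is the grip in N (left out, the last holds). Time passes only in rows, so rows that do not move let the fingers close, or fill a call up. It gives the time, the measured TCP pose, the force and the opening at its end, in the units of the state.
- status.observe(): the state, without advancing time (a new reading comes with each control period).
- imaging.get_image(name): name is "scene" or "top"; returns the picture (384x512x3 uint8, red, green, blue); there is no depth.
- imaging.camera_model(name): a dict with "K" (3x3 intrinsics, pixels), "distortion" ([k1, k2, p1, p2, k3] as OpenCV has them; the pictures are not rectified), "position" and "rotation" of the camera in the world. Camera axes: x right, y down, z forward; pixel columns grow to the right and rows downward; lengths in m; the calibration is good to about 2 mm. A picture is of the moment at which its call begins. camera_model takes no time and is no camera call.
- job.close_job(): hands the job in, once; it reports no verdict.
The state is a dict: "time_s": time; "q": joint angles; "qvel": joint speeds; "joint_efforts": joint torques, N m; "position": TCP position; "tool_rot": TCP orientation; "ft_force": force on the tool from outside, world axes, zero at the start; "wrist_torque": the same for the moment, N m; "grip_width": finger opening in m.
Only numpy, scipy, OpenCV 4.12 (cv2) and the standard library are available. Lean on these libraries where they do the work, as an engineer would, in place of code of your own. Each camera call takes 0.05 s, during which the arm holds its last target.

## Working session

There is one attempt and no reset: what is moved stays moved. The work goes in short steps, Python scripts to look and compute and a tool call to move; the robot and the scene stay as the last step left them, time stands still between calls to the robot, and variables do not carry over. Pictures are saved under pics/ and viewed, and the job is handed in when it is done.

Besides the shell and the picture viewer there is one more tool, called after "Request:" as name(argument=value, ...) on one line, values as JSON. jog_arm: Moves the arm, as the interface text tells. Its arguments: {"type":"object","properties":{"rows":{"type":"array"},"newtons":{"type":"number"}},"required":["rows"]}

```bash
mkdir -p pics; python3 - <<'E'
from rig import status, imaging
import cv2
s=status.observe(); print({k:(v if not hasattr(v,'tolist') else v.tolist()) for k,v in s.items()})
for n in ['scene','top']:
    m=imaging.camera_model(n); print(n,m)
    im=imaging.get_image(n); cv2.imwrite(f'pics/{n}0_raw.png',im[:,:,::-1])
    cv2.imwrite(f'pics/{n}0.png',cv2.resize(im[:,:,::-1],(800,600),interpolation=cv2.INTER_CUBIC))
E
```

```text
{'time_s': 0.0, 'q': [-75.70405022018548, 21.8417666176661, 74.38580951020332, -0.0007249373604232419, 83.85873898065628, -12.336623193644742], 'qvel': [-0.01952270676446321, -0.051702113450075984, 0.003598687041117974, 0.05573356294915642, -0.023493518394640707, 0.052970665714694186], 'joint_efforts': [-0.0011984273805865087, -44.84721779823303, -23.128033876419067, -0.0002859654341591522, 0.004802091862075031, -9.060223931101063e-06], 'position': [0.24645843662407355, -0.49135136387756095, 0.23069829317058976], 'tool_rot': [[-0.8938989872525698, -0.00038418680921299637, 0.44826828238157346], [-0.44826834011467304, 0.0014567249392465102, -0.8938978538979089], [-0.00030957982216705887, -0.9999988651758295, -0.001474383731157886]], 'ft_force': [-0.5630411308849764, -0.5332127253048851, -0.27428296874397207], 'wrist_torque': [0.0421936691835238, 0.0177899349655209, 0.013844771294220362], 'grip_width': 0.08561594939879183}
scene {'K': array([[386.08019318,   0.        , 257.32108411],
       [  0.        , 386.08019318, 200.74399439],
       [  0.        ,   0.        ,   1.        ]]), 'distortion': array([0.03135164, 0.        , 0.        , 0.        , 0.        ]), 'position': array([1.26047945, 0.48940973, 0.60820841]), 'rotation': array([[-0.54655581,  0.44035151, -0.71229719],
       [ 0.83730812,  0.27329334, -0.47352493],
       [-0.01385134, -0.85522003, -0.51807996]])}
top {'K': array([[469.91580988,   0.        , 251.61186369],
       [  0.        , 469.91580988, 196.81348302],
       [  0.        ,   0.        ,   1.        ]]), 'distortion': array([-0.18761002,  0.        ,  0.        ,  0.        ,  0.        ]), 'position': array([0.37791574, 0.02354469, 1.50169395]), 'rotation': array([[-1.08109112e-02, -9.90247553e-01,  1.38898910e-01],
       [-9.99941451e-01,  1.06410665e-02, -1.96537336e-03],
       [ 4.68173626e-04, -1.38912025e-01, -9.90304615e-01]])}
```

View pics/top0.png

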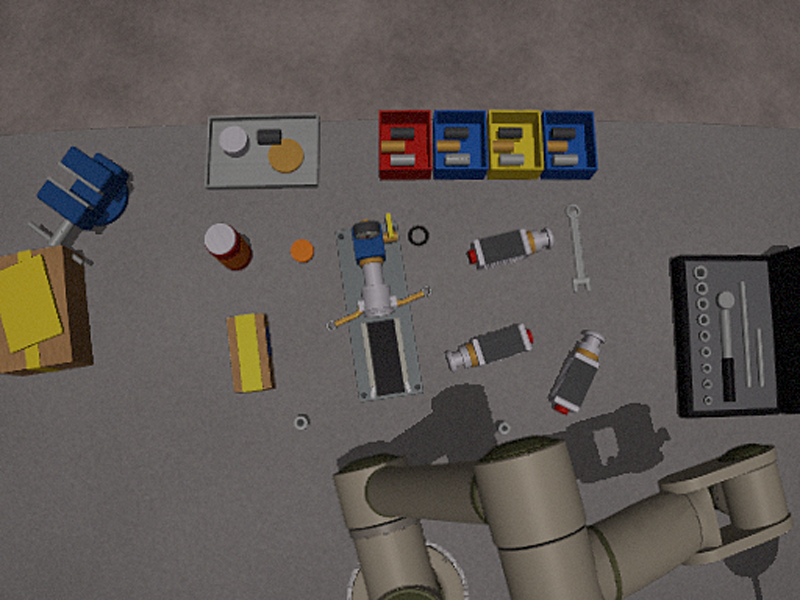

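View pics/scene0.png

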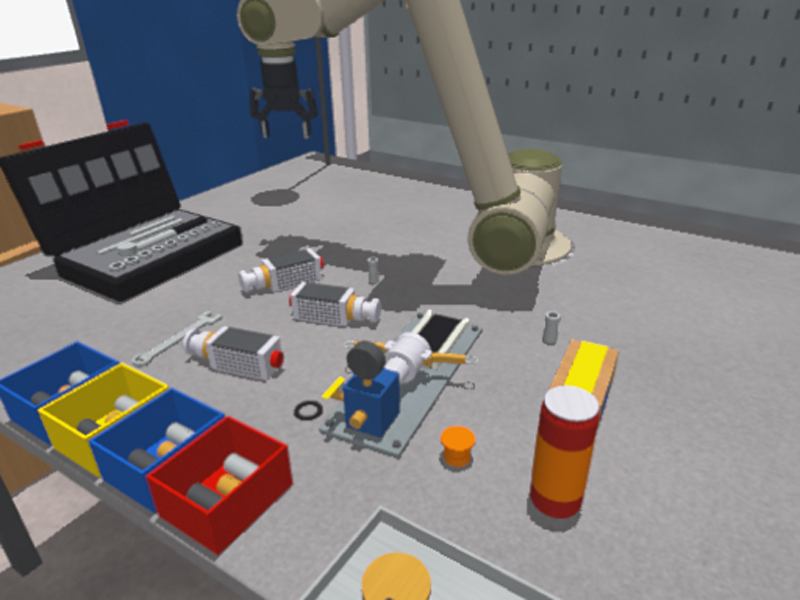

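The target cooler is the one at (577,372) in the 800x600 top view: red cap at (560,408), adapter at (593,340), and it is farthest right. The station is at about (378,310), with the manifold at the top, so insertion goes up the image. Next I'll enlarge both areas.

```bash
cat > h.py <<'E'
import numpy as np, cv2
from rig import imaging
C={n:imaging.camera_model(n) for n in('scene','top')}
def rays(n,px):
    c=C[n];u=cv2.undistortPoints(np.array(px,float).reshape(-1,1,2),c['K'],c['distortion'])[:,0]
    d=np.c_[u,np.ones(len(u))]@c['rotation'].T
    return c['position'],d
def onz(n,px,z):
    p,d=rays(n,px); t=(z-p[2])/d[:,2]; return p+d*t[:,None]
def proj(n,P):
    c=C[n];R=c['rotation'].T;P=np.array(P,float).reshape(-1,3)
    return cv2.projectPoints(P,cv2.Rodrigues(R)[0],-R@c['position'],c['K'],c['distortion'])[0][:,0]
def crop(src,x0,y0,x1,y1,f,out,marks=()):
    im=cv2.imread(src) if isinstance(src,str) else src
    o=cv2.resize(im[y0:y1,x0:x1],None,fx=f,fy=f,interpolation=cv2.INTER_CUBIC)
    for m in marks: cv2.circle(o,(int((m[0]+.5-x0)*f),int((m[1]+.5-y0)*f)),3,(0,255,0),1)
    cv2.imwrite(out,o)
E
python3 - <<'E'
from h import *
crop('pics/top0_raw.png',200,130,290,262,4.5,'pics/st.png')
crop('pics/top0_raw.png',275,135,400,275,4.2,'pics/co.png')
crop('pics/scene0_raw.png',200,190,320,300,5,'pics/st_s.png')
crop('pics/scene0_raw.png',110,140,250,250,5,'pics/co_s.png')
E
```

```text
(no output)
```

View pics/st.png

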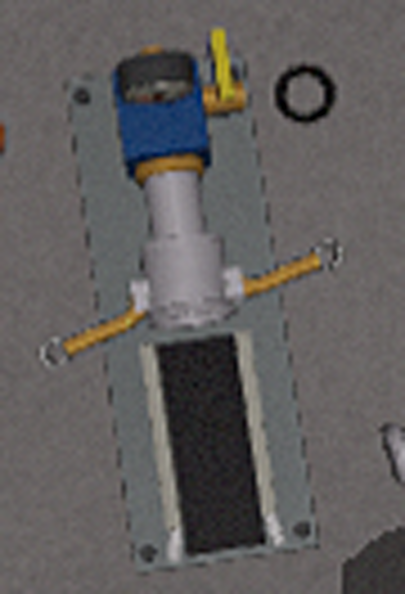

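View pics/co.png

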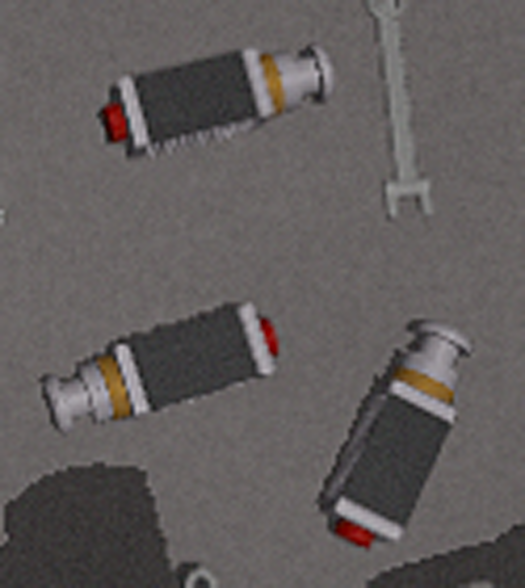

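View pics/st_s.png

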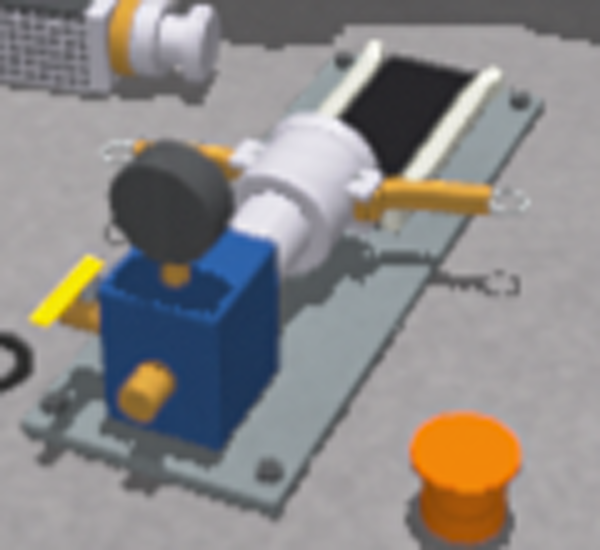

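View pics/co_s.png

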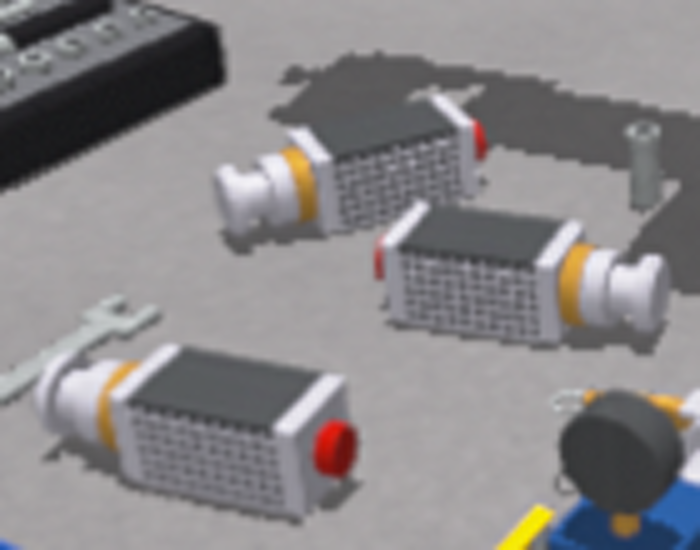

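The crops are clear: the black bed runs between cream rails, both arms are open, and the cooler has a dark top face with white end plates. I'll measure with masks.

```bash
cat > meas.py <<'E'
from h import *
im=cv2.imread('pics/top0_raw.png'); g=im.astype(int)
def comp(mask,x0,y0,x1,y1):
    m=np.zeros(mask.shape,np.uint8); m[y0:y1,x0:x1]=mask[y0:y1,x0:x1]*255
    n,l,s,c=cv2.connectedComponentsWithStats(m); i=1+np.argmax(s[1:,4]); return (l==i).astype(np.uint8),s[i],c[i]
def rect(m,z):
    c=max(cv2.findContours(m,0,1)[0],key=cv2.contourArea)[:,0].astype(float)
    P=onz('top',c,z)[:,:2]*1000
    r=cv2.minAreaRect(P.astype(np.float32)); return np.array(cv2.boxPoints(r)),r
mx=g.max(2)
bed,s,_=comp(mx<50,230,195,275,258); b,r=rect(bed,.020); print('bed',s,r,b.round(1).tolist())
co,s,_=comp(mx<75,345,215,390,262); b,r=rect(co,.054); print('cooler dark top',s,r,b.round(1).tolist())
o=im.copy(); o[bed>0]=(0,255,0); o[co>0]=(0,0,255)
crop(o,200,130,400,270,4,'pics/mask.png')
print(im[235,255],im[240,245:262].max(1), im[250,352:380].max(1))
E
python3 meas.py
```

```text
bed [235 205  24  48 791] ((485.46661376953125, 38.15594482421875), (147.25747680664062, 54.653053283691406), 7.581909656524658) [[408.8999938964844, 55.5], [416.1000061035156, 1.399999976158142], [562.0999755859375, 20.799999237060547], [554.7999877929688, 75.0]]
cooler dark top [350 215  33  47 615] ((442.1273193359375, -341.22113037109375), (68.27108001708984, 159.21728515625), 62.174861907958984) [[355.79998779296875, -334.29998779296875], [496.6000061035156, -408.6000061035156], [528.5, -348.20001220703125], [387.70001220703125, -273.8999938964844]]
[35 32 38] [ 40  41  38  39  36  39  40  38  33  42  36  29  68 147 145 146 109] [ 51  60  94  91  76  47  66  58  59  57  61  60  55  58  61  63  59  67
  56  54  60  55  60  56 106 107 103  92]
```

View pics/mask.png

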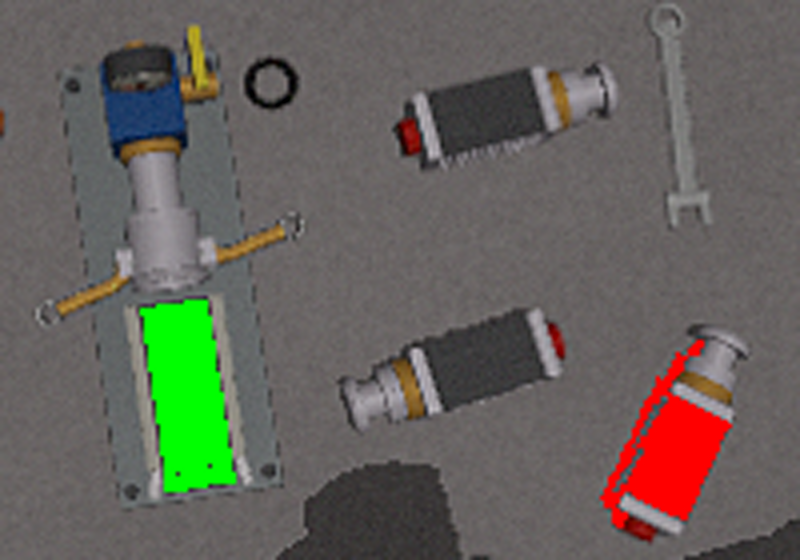

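```bash
cat > meas2.py <<'E'
from meas import *
print('-----')
# plate
px=g; grn=(px[:,:,0]-px[:,:,2]>2)&(mx>60)&(mx<125)
pl,s,_=comp(cv2.morphologyEx(grn.astype(np.uint8),cv2.MORPH_OPEN,np.ones((2,2)))>0,205,140,275,262)
b,r=rect(pl,.010); print('plate',s,r,b.round(1).tolist())
# cooler top dark via opening
sub=(mx<75).astype(np.uint8); sub=cv2.morphologyEx(sub,cv2.MORPH_OPEN,cv2.getStructuringElement(cv2.MORPH_ELLIPSE,(7,7)))
co,s,_=comp(sub>0,345,215,395,262); b,r=rect(co,.054); print('cool',s,r,b.round(1).tolist())
br=(mx>120)
w,s,_=comp(br,345,242,390,262); bb,r=rect(w,.054); print('rear plate',r,bb.round(1).tolist())
w2=np.zeros_like(w); 
red=(g[:,:,2]-g[:,:,1]>60)
cap,s,c=comp(red,345,245,390,275); print('cap',s,c,onz('top',[c],.027)*1000)
col=(g[:,:,2]-g[:,:,0]>45)&~red
cl,s,c=comp(col,360,210,395,240); b,r=rect(cl,.050);print('collar',s,c,r)
o=im.copy(); o[pl>0]=(0,255,0); o[co>0]=(0,0,255); o[w>0]=(255,0,255);o[cap>0]=(255,255,0);o[cl>0]=(0,255,255)
crop(o,200,130,400,270,4,'pics/mask2.png')
E
python3 meas2.py
```

```text
bed [235 205  24  48 791] ((485.46661376953125, 38.15594482421875), (147.25747680664062, 54.653053283691406), 7.581909656524658) [[408.8999938964844, 55.5], [416.1000061035156, 1.399999976158142], [562.0999755859375, 20.799999237060547], [554.7999877929688, 75.0]]
cooler dark top [350 215  33  47 615] ((442.1273193359375, -341.22113037109375), (68.27108001708984, 159.21728515625), 62.174861907958984) [[355.79998779296875, -334.29998779296875], [496.6000061035156, -408.6000061035156], [528.5, -348.20001220703125], [387.70001220703125, -273.8999938964844]]
[35 32 38] [ 40  41  38  39  36  39  40  38  33  42  36  29  68 147 145 146 109] [ 51  60  94  91  76  47  66  58  59  57  61  60  55  58  61  63  59  67
  56  54  60  55  60  56 106 107 103  92]
-----
plate [254 195  17  53 333] ((507.8483581542969, -13.820907592773438), (168.64883422851562, 27.179616928100586), 9.789311408996582) [[422.3999938964844, -14.800000190734863], [427.1000061035156, -41.599998474121094], [593.2999877929688, -12.899999618530273], [588.5999755859375, 13.899999618530273]]
cool [357 229  24  30 457] ((429.68975830078125, -341.53631591796875), (55.75413513183594, 84.42489624023438), 62.71988296508789) [[379.3999938964844, -347.0], [454.3999938964844, -385.70001220703125], [480.0, -336.1000061035156], [404.8999938964844, -297.3999938964844]]
rear plate ((380.90545654296875, -318.2618408203125), (50.679500579833984, 18.108444213867188), 62.57450485229492) [[361.20001220703125, -336.6000061035156], [377.29998779296875, -344.8999938964844], [400.6000061035156, -299.8999938964844], [384.5, -291.6000061035156]]
cap [355 259   9   6  31] [359.25806452 261.70967742] [[ 374.58410881 -316.40005722   27.        ]]
collar [369 223  14   8  49] [376.04081633 226.2244898 ] ((484.91851806640625, -368.4892883300781), (45.532230377197266, 11.420589447021484), 62.74590301513672)
```

View pics/mask2.png

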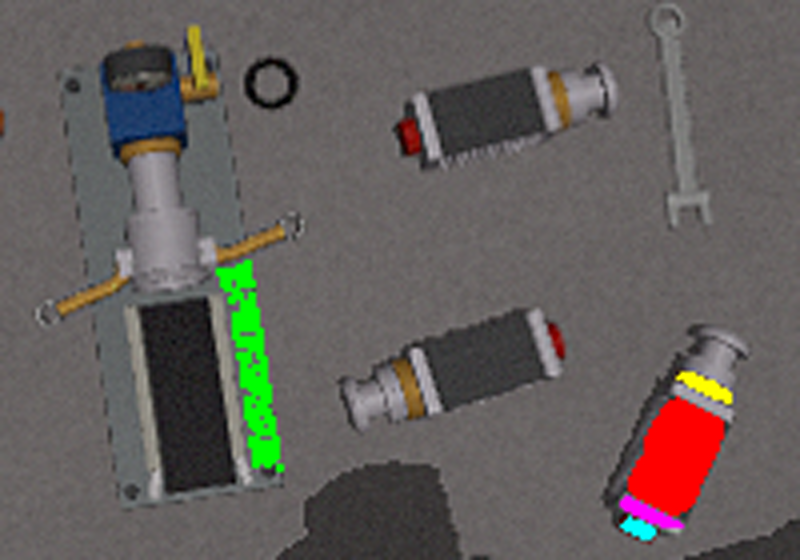

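```bash
cat > meas3.py <<'E'
from h import *
im=cv2.GaussianBlur(cv2.imread('pics/top0_raw.png'),(3,3),0).astype(float).mean(2)
def edge(prof,x0,thr,rising):
    for i in range(len(prof)-1):
        a,b=prof[i],prof[i+1]
        if (rising and a<thr<=b) or (not rising and a>=thr>b): return x0+i+(thr-a)/(b-a)
L=[];R=[]
for r in range(213,248):
    c=int(round(244+(r-229)*0.13))+2
    p=im[r,c:c+25]; e=edge(p,c,85,True); 
    q=im[r,c-25:c][::-1]; f=edge(q,0,85,True)
    if e: R.append((e,r))
    if f is not None: L.append((c-1-f,r))
def fit(P,z):
    W=onz('top',P,z)[:,:2]*1000
    vx,vy,x,y=cv2.fitLine(W.astype(np.float32),cv2.DIST_HUBER,0,.01,.01).ravel()
    if vx<0: vx,vy=-vx,-vy
    print('yaw',np.degrees(np.arctan2(vy,vx)),'pt',x,y,'y at x=485:',y+(485-x)*vy/vx,'n',len(P), 'res',np.std((W[:,0]-x)*-vy+(W[:,1]-y)*vx))
fit(L,.022);fit(R,.022)
# plate bolts: four dark bolt heads near plate corners
from h import *
O=np.array([587.6,51.8]);th=np.radians(7.6);Rm=np.array([[np.cos(th),-np.sin(th)],[np.sin(th),np.cos(th)]])
def S(x,y,z): return np.r_[(O+Rm@[x,y])/1000,z/1000]
pts=[S(*p) for p in [(-178,28.5,22),(-178,-28.5,22),(-28,28.5,22),(-28,-28.5,22),(0,27,54),(0,-27,54),(-18,0,76),(37,0,76),(37,0,66),(-7,113,47),(-7,-113,47),(-7,82,54),(-7,-82,54),(93.5,30,86),(93.5,-30,86),(158.5,30,86),(-7,0,76)]]
t=proj('top',pts);s=proj('scene',pts)
crop('pics/top0_raw.png',200,130,290,262,4.5,'pics/st_m.png',t)
crop('pics/scene0_raw.png',200,190,320,300,5,'pics/st_sm.png',s)
E
python3 meas3.py
```

```text
yaw 8.15624 pt 483.525 66.39107 y at x=485: 66.60247 n 35 res 0.14954618820575444
yaw 7.967532 pt 475.37802 8.4250345 y at x=485: 9.771755 n 35 res 0.200383160911716
```

View pics/st_m.png

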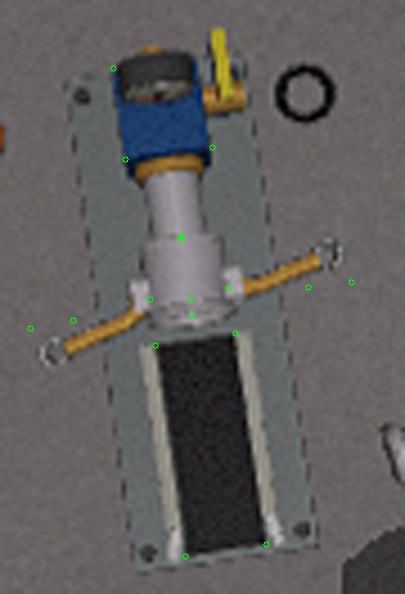

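View pics/st_sm.png

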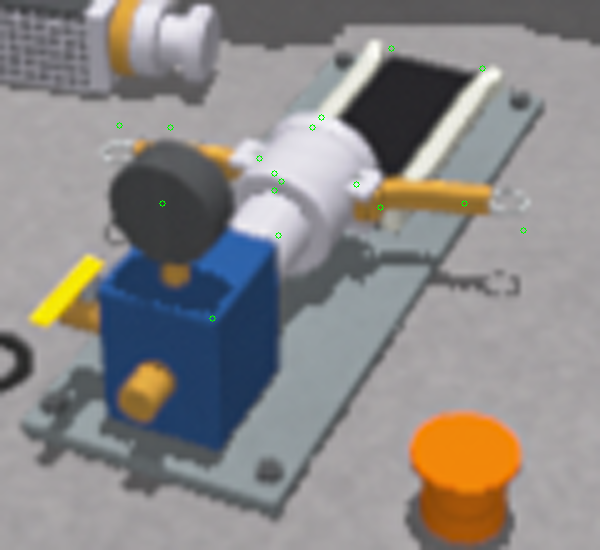

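Both measurements agree:

| Item | Position | Yaw | Check |
|---|---|---|---|
| Station origin | about (587.5, 52.7) mm | +8.06° | bed is 57 wide |
| Cooler | about (429, -342) mm | -27.3° | dark top and collar agree within 1 mm |

I'll turn the tool and descend first.

Request:
jog_arm(rows=[{"hand": 1,"dy": 1.0,"ay": 6.74},{"hand": 1,"dy": 1.0,"ay": 6.74},{"hand": 1,"dy": 1.0,"ay": 6.74},{"hand": 1,"dy": 1.0,"ay": 6.74},{"hand": 1,"dy": 1.0,"ay": 6.74}])

```text
invalid input at $.rows[0]: expected keys hand, dx, dy, dz, ax, ay, az
```

Request:
jog_arm(rows=[{"hand": 1,"dy": 1.0,"ay": 6.74},{"hand": 1,"dy": 1.0,"ay": 6.74},{"hand": 1,"dy": 1.0,"ay": 6.74},{"hand": 1},{"hand": 1}])

```text
invalid input at $.rows[0]: expected keys hand, dx, dy, dz, ax, ay, az
```

```bash
cat > go.py <<'E'
import numpy as np,sys
from rig import status
from scipy.spatial.transform import Rotation as Ro
SO=np.array([587.5,52.7]);SY=8.06
def st2w(x,y,z):
    a=np.radians(SY);return np.array([SO[0]+x*np.cos(a)-y*np.sin(a),SO[1]+x*np.sin(a)+y*np.cos(a),z])
def w2st(p):
    a=np.radians(SY);d=np.array(p[:2])-SO;return np.array([d[0]*np.cos(a)+d[1]*np.sin(a),-d[0]*np.sin(a)+d[1]*np.cos(a),p[2]])
def delta(target_mm,yaw=None):
    "tool shift in cm (along current tool axes) and turn to reach TCP target with tool z at yaw, y down"
    s=status.observe();p=np.array(s['position'])*1000;R=np.array(s['tool_rot'])
    d=R.T@(np.array(target_mm)-p)/10
    o=[d.round(2)]
    if yaw is not None:
        a=np.radians(yaw);z=np.array([np.cos(a),np.sin(a),0]);y=np.array([0,0,-1.]);T=np.c_[np.cross(y,z),y,z]
        o.append(np.degrees(Ro.from_matrix(R.T@T).as_rotvec()).round(2))
    print('t',round(s['time_s'],2),'p',p.round(1),'st',w2st(p).round(1),'zyaw',np.degrees(np.arctan2(R[1,2],R[0,2])).round(2),'F',np.round(s['ft_force'],1),'w',round(s['grip_width']*1000,1),'j6',round(s['q'][5],1))
    print('shift cm',o[0],'turn',o[1:])
E
python3 -c "
from go import *
delta([429.3,-342.3,110],-117.3)"
```

```text
t 0.1 p [ 246.5 -491.4  230.8] st [-413.9 -490.9  230.8] zyaw -63.37 F [-0.9  0.2  0.4] w 85.2 j6 -12.3
shift cm [-23.02  12.09  -5.12] turn [array([7.000e-02, 5.393e+01, 2.000e-02])]
```

Request:
jog_arm(rows=[{"hand": 1,"dx": 0,"dy": 1.0,"dz": 0,"ax": 0,"ay": 6.74,"az": 0},{"hand": 1,"dx": 0,"dy": 1.0,"dz": 0,"ax": 0,"ay": 6.74,"az": 0},{"hand": 1,"dx": 0,"dy": 1.0,"dz": 0,"ax": 0,"ay": 6.74,"az": 0},{"hand": 1,"dx": 0,"dy": 1.0,"dz": 0,"ax": 0,"ay": 6.74,"az": 0},{"hand": 1,"dx": 0,"dy": 1.0,"dz": 0,"ax": 0,"ay": 6.74,"az": 0}])

```text
time_s: 0.52
position: [0.2465, -0.4914, 0.1805]
tool_rot: [[-0.992, -0.0, -0.129], [0.129, 0.001, -0.992], [0.0, -1.0, -0.001]]
ft_force: [0.5, -0.4, -0.5]
grip_width: 0.0852
```

Request:
jog_arm(rows=[{"hand": 1,"dx": 0,"dy": 1.0,"dz": 0,"ax": 0,"ay": 6.74,"az": 0},{"hand": 1,"dx": 0,"dy": 1.0,"dz": 0,"ax": 0,"ay": 6.74,"az": 0},{"hand": 1,"dx": 0,"dy": 1.0,"dz": 0,"ax": 0,"ay": 6.74,"az": 0},{"hand": 1,"dx": 0,"dy": 0,"dz": 0,"ax": 0,"ay": 0,"az": 0},{"hand": 1,"dx": 0,"dy": 0,"dz": 0,"ax": 0,"ay": 0,"az": 0}])

```text
time_s: 0.93
position: [0.2465, -0.4914, 0.151]
tool_rot: [[-0.89, -0.0, -0.455], [0.455, 0.001, -0.89], [0.001, -1.0, -0.001]]
ft_force: [-0.9, -0.7, 0.9]
grip_width: 0.0856
```

```bash
python3 -c "
from go import *
delta([429.3,-342.3,110],-117.3)"
```

```text
t 0.93 p [ 246.5 -491.4  151. ] st [-413.9 -490.9  151. ] zyaw -117.09 F [-0.9 -0.7  0.9] w 85.6 j6 41.4
shift cm [ -9.49   4.11 -21.6 ] turn [array([0.06, 0.21, 0.05])]
```

Request:
jog_arm(rows=[{"hand": 1,"dx": -1.2,"dy": 0,"dz": -2.7,"ax": 0,"ay": 0.2,"az": 0},{"hand": 1,"dx": -1.2,"dy": 0,"dz": -2.7,"ax": 0,"ay": 0,"az": 0},{"hand": 1,"dx": -1.2,"dy": 0,"dz": -2.7,"ax": 0,"ay": 0,"az": 0},{"hand": 1,"dx": -1.2,"dy": 0,"dz": -2.7,"ax": 0,"ay": 0,"az": 0},{"hand": 1,"dx": -1.2,"dy": 0,"dz": -2.7,"ax": 0,"ay": 0,"az": 0}])

```text
time_s: 1.35
position: [0.3631, -0.3988, 0.1522]
tool_rot: [[-0.889, 0.001, -0.458], [0.458, -0.001, -0.889], [-0.001, -1.0, 0.001]]
ft_force: [-0.0, -0.4, 0.5]
grip_width: 0.0853
```

Request:
jog_arm(rows=[{"hand": 1,"dx": -1.2,"dy": 0,"dz": -2.7,"ax": 0,"ay": 0,"az": 0},{"hand": 1,"dx": -1.2,"dy": 0,"dz": -2.7,"ax": 0,"ay": 0,"az": 0},{"hand": 1,"dx": -1.0,"dy": 0,"dz": -2.6,"ax": 0,"ay": 0,"az": 0},{"hand": 1,"dx": 0,"dy": 1,"dz": 0,"ax": 0,"ay": 0,"az": 0},{"hand": 1,"dx": 0,"dy": 1,"dz": 0,"ax": 0,"ay": 0,"az": 0}])

```text
time_s: 1.77
position: [0.4301, -0.3438, 0.1318]
tool_rot: [[-0.89, 0.001, -0.457], [0.457, -0.002, -0.89], [-0.002, -1.0, 0.001]]
ft_force: [-0.2, -0.3, 0.0]
grip_width: 0.0858
```

```bash
python3 -c "
from go import *
from h import *
delta([429.3,-342.3,16],-117.3)
for n in ['scene','top']:
    im=imaging.get_image(n)[:,:,::-1].copy(); cv2.imwrite(f'pics/{n}1_raw.png',im)
crop('pics/scene1_raw.png',110,100,250,250,4,'pics/a_s.png')
crop('pics/top1_raw.png',275,165,430,300,4,'pics/a_t.png')"
```

```text
t 1.77 p [ 430.1 -343.8  131.8] st [-211.5 -370.5  131.8] zyaw -117.18 F [-0.2 -0.3  0. ] w 85.8 j6 66.2
shift cm [ 0.16 11.58 -0.11] turn [array([-0.06,  0.12, -0.11])]
```

View pics/a_s.png

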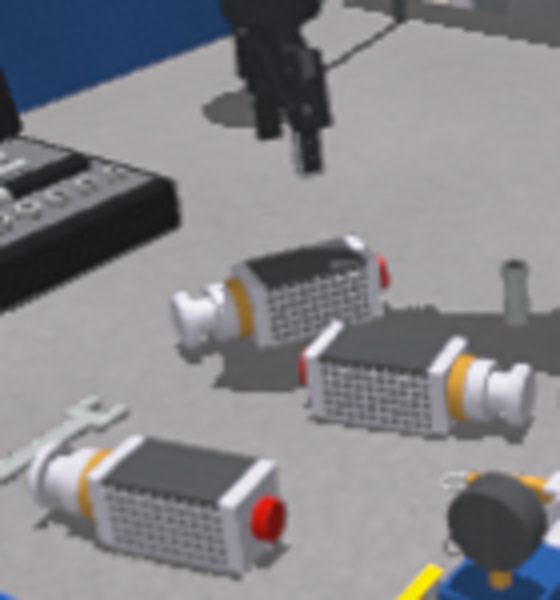

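View pics/a_t.png

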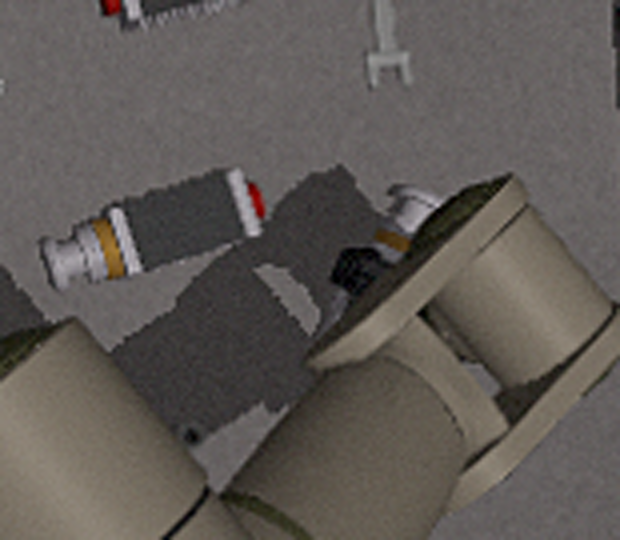

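The gripper hangs over the target: fingertips at (310,170) and (267,135) in the scene crop, straddling the dark top. Descending now, then closing.

Request:
jog_arm(rows=[{"hand": 1,"dx": 0.15,"dy": 2.5,"dz": -0.1,"ax": 0,"ay": 0.1,"az": 0},{"hand": 1,"dx": 0,"dy": 2.5,"dz": 0,"ax": 0,"ay": 0,"az": 0},{"hand": 1,"dx": 0,"dy": 2.5,"dz": 0,"ax": 0,"ay": 0,"az": 0},{"hand": 1,"dx": 0,"dy": 2.4,"dz": 0,"ax": 0,"ay": 0,"az": 0},{"hand": 1,"dx": 0,"dy": 1.6,"dz": 0,"ax": 0,"ay": 0,"az": 0}])

```text
time_s: 2.28
position: [0.4269, -0.3432, 0.0145]
tool_rot: [[-0.886, -0.001, -0.464], [0.464, 0.002, -0.886], [0.002, -1.0, -0.001]]
ft_force: [0.3, -0.1, -0.6]
grip_width: 0.0854
```

Request:
jog_arm(rows=[{"hand": 0.5,"dx": 0,"dy": 0,"dz": 0,"ax": 0,"ay": 0,"az": 0},{"hand": 0.4,"dx": 0,"dy": 0,"dz": 0,"ax": 0,"ay": 0,"az": 0},{"hand": 0.3,"dx": 0,"dy": 0,"dz": 0,"ax": 0,"ay": 0,"az": 0},{"hand": 0.2,"dx": 0,"dy": 0,"dz": 0,"ax": 0,"ay": 0,"az": 0},{"hand": 0,"dx": 0,"dy": 0,"dz": 0,"ax": 0,"ay": 0,"az": 0}], newtons=60)

```text
time_s: 2.7
position: [0.4284, -0.3434, 0.0177]
tool_rot: [[-0.886, 0.001, -0.463], [0.463, -0.002, -0.886], [-0.002, -1.0, 0.001]]
ft_force: [-0.9, -1.6, 4.6]
grip_width: 0.0535
```

Request:
jog_arm(rows=[{"hand": 0,"dx": 0,"dy": 0,"dz": 0,"ax": 0,"ay": 0,"az": 0},{"hand": 0,"dx": 0,"dy": 0,"dz": 0,"ax": 0,"ay": 0,"az": 0},{"hand": 0,"dx": 0,"dy": 0,"dz": 0,"ax": 0,"ay": 0,"az": 0},{"hand": 0,"dx": 0,"dy": 0,"dz": 0,"ax": 0,"ay": 0,"az": 0},{"hand": 0,"dx": 0,"dy": 0,"dz": 0,"ax": 0,"ay": 0,"az": 0}])

```text
time_s: 3.12
position: [0.4284, -0.3435, 0.0177]
tool_rot: [[-0.886, 0.001, -0.463], [0.463, -0.002, -0.886], [-0.002, -1.0, 0.001]]
ft_force: [-2.5, -1.6, 7.4]
grip_width: 0.0529
```

Gripped at about 53 mm, which matches the 54 mm block. Lifting.

Request:
jog_arm(rows=[{"hand": 0,"dx": 0,"dy": -1,"dz": 0,"ax": 0,"ay": 0,"az": 0},{"hand": 0,"dx": 0,"dy": -2.5,"dz": 0,"ax": 0,"ay": 0,"az": 0},{"hand": 0,"dx": 0,"dy": -2.5,"dz": 0,"ax": 0,"ay": 0,"az": 0},{"hand": 0,"dx": 0,"dy": -2.5,"dz": 0,"ax": 0,"ay": 0,"az": 0},{"hand": 0,"dx": 0,"dy": -1.5,"dz": 0,"ax": 0,"ay": 0,"az": 0}])

```text
time_s: 3.53
position: [0.4285, -0.3427, 0.1192]
tool_rot: [[-0.886, 0.002, -0.463], [0.463, -0.002, -0.886], [-0.002, -1.0, 0.001]]
ft_force: [0.0, -0.6, -4.7]
grip_width: 0.0537
```

```bash
python3 -c "
from go import *
from h import *
delta(st2w(-145,0,118),-81.94)
for n in ['scene','top']:
    im=imaging.get_image(n)[:,:,::-1].copy(); cv2.imwrite(f'pics/{n}2_raw.png',im)
crop('pics/scene2_raw.png',110,60,250,210,4,'pics/b_s.png')"
```

```text
t 3.53 p [ 428.5 -342.7  119.2] st [-212.9 -369.2  119.2] zyaw -117.57 F [ 0.  -0.6 -4.7] w 53.7 j6 66.5
shift cm [ 15.99   0.06 -33.96] turn [array([ -0.08, -35.63,  -0.1 ])]
```

View pics/b_s.png

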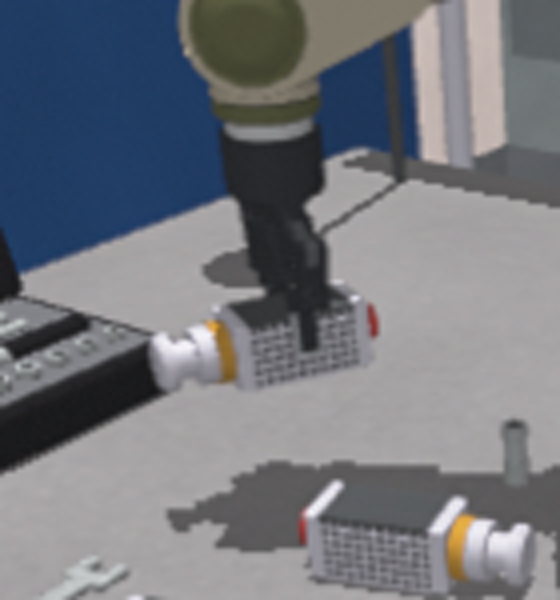

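Firmly held and level, with the finger near mid-block at (308,330). Now I'll turn it to the station yaw and carry it over.

Request:
jog_arm(rows=[{"hand": 0,"dx": 0,"dy": 0,"dz": 0,"ax": 0,"ay": -7.1,"az": 0},{"hand": 0,"dx": 0,"dy": 0,"dz": 0,"ax": 0,"ay": -7.1,"az": 0},{"hand": 0,"dx": 0,"dy": 0,"dz": 0,"ax": 0,"ay": -7.1,"az": 0},{"hand": 0,"dx": 0,"dy": 0,"dz": 0,"ax": 0,"ay": -7.1,"az": 0},{"hand": 0,"dx": 0,"dy": 0,"dz": 0,"ax": 0,"ay": -7.1,"az": 0}])

```text
time_s: 4.05
position: [0.4276, -0.3419, 0.1148]
tool_rot: [[-0.99, -0.002, 0.144], [-0.144, 0.002, -0.99], [0.002, -1.0, -0.003]]
ft_force: [-0.5, -0.3, -5.9]
grip_width: 0.0533
```

Request:
jog_arm(rows=[{"hand": 0,"dx": -0.4,"dy": 0,"dz": -2,"ax": 0,"ay": 0,"az": 0},{"hand": 0,"dx": -0.7,"dy": 0,"dz": -3.5,"ax": 0,"ay": 0,"az": 0},{"hand": 0,"dx": -0.7,"dy": 0,"dz": -3.8,"ax": 0,"ay": 0,"az": 0},{"hand": 0,"dx": -0.7,"dy": 0,"dz": -3.8,"ax": 0,"ay": 0,"az": 0},{"hand": 0,"dx": -0.7,"dy": 0,"dz": -3.8,"ax": 0,"ay": 0,"az": 0}])

```text
time_s: 4.47
position: [0.4356, -0.1687, 0.1151]
tool_rot: [[-0.991, -0.002, 0.137], [-0.137, 0.002, -0.991], [0.002, -1.0, -0.002]]
ft_force: [1.3, 0.0, -4.7]
grip_width: 0.0535
```

Request:
jog_arm(rows=[{"hand": 0,"dx": -0.7,"dy": 0,"dz": -3.8,"ax": 0,"ay": 0,"az": 0},{"hand": 0,"dx": -0.7,"dy": 0,"dz": -3.8,"ax": 0,"ay": 0,"az": 0},{"hand": 0,"dx": -0.7,"dy": 0,"dz": -3.8,"ax": 0,"ay": 0,"az": 0},{"hand": 0,"dx": -0.7,"dy": 0,"dz": -3.8,"ax": 0,"ay": 0,"az": 0},{"hand": 0,"dx": -0.5,"dy": 0,"dz": -2.5,"ax": 0,"ay": 0,"az": 0}])

```text
time_s: 4.88
position: [0.4434, 0.0123, 0.1153]
tool_rot: [[-0.99, -0.003, 0.139], [-0.139, 0.001, -0.99], [0.003, -1.0, -0.002]]
ft_force: [-0.1, 0.4, -5.1]
grip_width: 0.0532
```

Request:
jog_arm(rows=[{"hand": 0,"dx": -0.3,"dy": 0,"dz": -1.5,"ax": 0,"ay": 0,"az": 0},{"hand": 0,"dx": 0,"dy": 0,"dz": 0,"ax": 0,"ay": 0,"az": 0},{"hand": 0,"dx": 0,"dy": 0,"dz": 0,"ax": 0,"ay": 0,"az": 0},{"hand": 0,"dx": 0,"dy": 0,"dz": 0,"ax": 0,"ay": 0,"az": 0},{"hand": 0,"dx": 0,"dy": 0,"dz": 0,"ax": 0,"ay": 0,"az": 0}])

```text
time_s: 5.3
position: [0.4457, 0.0235, 0.116]
tool_rot: [[-0.991, -0.001, 0.137], [-0.137, 0.0, -0.991], [0.001, -1.0, -0.0]]
ft_force: [-0.3, -0.9, -6.3]
grip_width: 0.053
```

```bash
python3 -c "
from go import *
from h import *
delta(st2w(-145,0,70),-81.94)
for n in ['scene','top']:
    im=imaging.get_image(n)[:,:,::-1].copy(); cv2.imwrite(f'pics/{n}3_raw.png',im)
crop('pics/scene3_raw.png',190,110,340,300,3.1,'pics/c_s.png')
crop('pics/top3_raw.png',190,130,330,290,3.7,'pics/c_t.png')"
```

```text
t 5.3 p [445.7  23.5 116. ] st [-144.5   -9.   116. ] zyaw -82.15 F [-0.3 -0.9 -6.3] w 53.0 j6 69.9
shift cm [ 0.05  4.6  -0.9 ] turn [array([ 0.01, -0.21,  0.05])]
```

View pics/c_s.png

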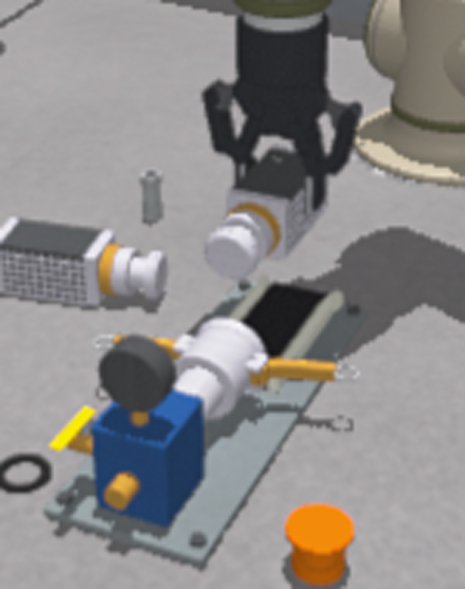

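View pics/c_t.png

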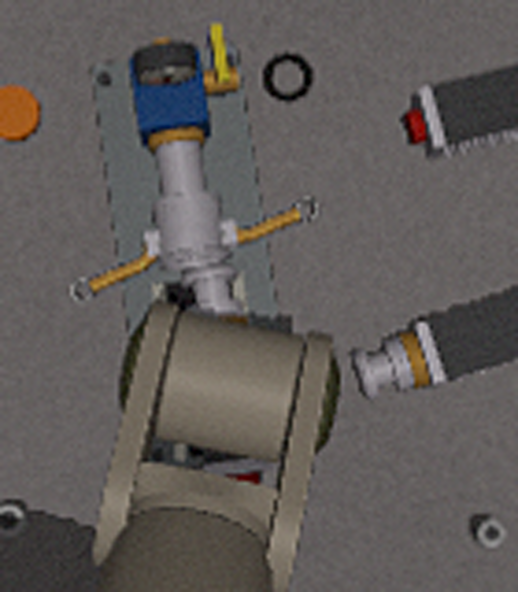

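Request:
jog_arm(rows=[{"hand": 0,"dx": 0,"dy": 0,"dz": -0.9,"ax": 0,"ay": -0.2,"az": 0},{"hand": 0,"dx": 0,"dy": 2,"dz": 0,"ax": 0,"ay": 0,"az": 0},{"hand": 0,"dx": 0,"dy": 2,"dz": 0,"ax": 0,"ay": 0,"az": 0},{"hand": 0,"dx": 0,"dy": 2,"dz": 0,"ax": 0,"ay": 0,"az": 0},{"hand": 0,"dx": 0,"dy": 0,"dz": 0,"ax": 0,"ay": 0,"az": 0}])

```text
time_s: 5.82
position: [0.4429, 0.0337, 0.0538]
tool_rot: [[-0.99, -0.006, 0.141], [-0.141, 0.001, -0.99], [0.006, -1.0, -0.002]]
ft_force: [-0.8, 0.3, -5.7]
grip_width: 0.053
```

```bash
python3 -c "
from go import *
from h import *
delta(st2w(-145,0,56),-81.94)
for n in ['scene','top']:
    im=imaging.get_image(n)[:,:,::-1].copy(); cv2.imwrite(f'pics/{n}4_raw.png',im)
a=proj('scene',[st2w(-35,0,66)/1000,st2w(-35,22.75,66)/1000,st2w(-35,-22.75,66)/1000,st2w(-35,0,89)/1000])
crop('pics/scene4_raw.png',210,130,310,270,4.2,'pics/d_s.png',a)
a=proj('top',[st2w(-35,22.75,66)/1000,st2w(-35,-22.75,66)/1000,st2w(-35,0,88)/1000])
crop('pics/top4_raw.png',210,160,290,250,6,'pics/d_t.png',a)"
```

```text
t 5.82 p [442.9  33.7  53.8] st [-145.9    1.5   53.8] zyaw -81.91 F [-0.8  0.3 -5.7] w 53.0 j6 70.9
shift cm [-0.09 -0.22  0.14] turn [array([0.12, 0.03, 0.32])]
```

View pics/d_s.png

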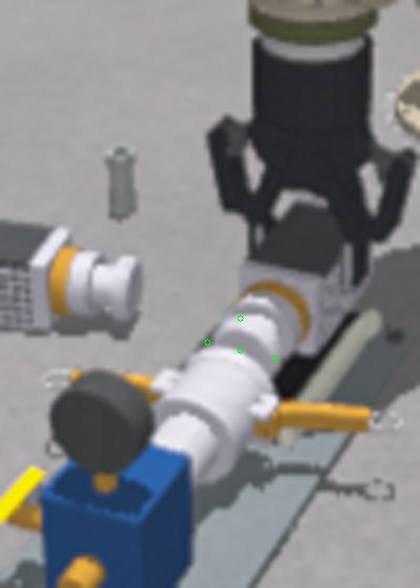

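View pics/d_t.png

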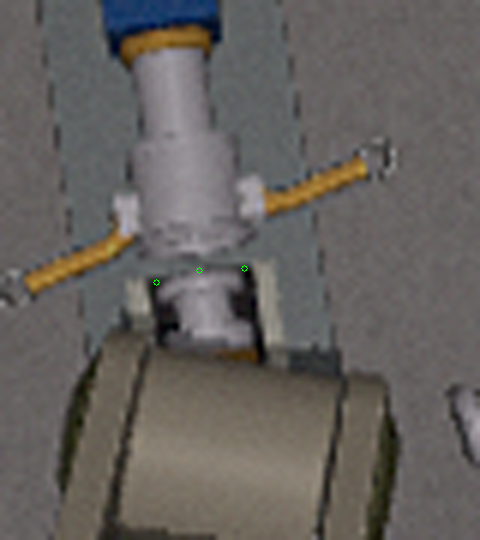

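```bash
python3 -c "
from go import *
from h import *
im=cv2.imread('pics/top4_raw.png').astype(float).mean(2)
up=cv2.resize(im[:, :],None,fx=1,fy=1)
def half(prof,thr):
    # outer crossings
    i=[k for k in range(len(prof)-1) if prof[k]<thr<=prof[k+1]]; j=[k for k in range(len(prof)-1) if prof[k]>=thr>prof[k+1]]
    return i,j
for r in [170,172,174,176,184,186,188,190,192]+list(range(204,219)):
    print(r,im[r,225:262].astype(int))
"
```

```text
170 [ 92  97  96  92  98  49  38  84 110 128 140 146 149 152 145 137 134 117
  94  70  99  99  95  93 100  96  98  99  94  97  97  96 101  68  99 103
  99]
172 [ 94 100  95  94  97 100  88  86 112 121 135 139 147 156 146 136 131 123
 105  74  95  96  97  93  93  94  97 100  97  93  99  99 100  82  97 100
  98]
174 [ 94  96  98 100  99 101  96  75 100 120 131 142 142 156 151 140 132 127
 115  76 103 101  99  97  99  99  94  96  95  99  97 100  99 105 106 105
 100]
176 [100 100  97  97  96  97  97  93  98 118 125 137 140 152 153 142 135 127
 121  99  96  99  91 101  95  95  99  95  97  93  96  94  99 103  76  97
 100]
184 [ 95  96  97 101  97  97  96 104 119 127 136 130 140 145 149 146 148 140
 138 132 123 124 113  97  82  98  99 100  99  97 100  91  98 103 101  79
 103]
186 [103  99  97  94  98 100  81  99 115 111 124 130 137 140 144 149 150 144
 138 136 128 119 119 105  70  98 100  98  99  99 101 100 100  95 100  95
  99]
188 [101  95  97 100  99 102  52  92 113 117 125 132 136 141 147 152 153 146
 141 139 129 126 114 108  87  94  95  94 101  98  99  99  98  99  95 107
  74]
190 [ 97
[... 1943 characters left out ...]
48 160 151 148 126 125 116 111 100  27  61 140 135 138 106  97 101 100
 102]
215 [ 99  96  92  66  59  51  53  64  65  74  60  20  18  66  65  91  81 148
 157 165 162 150 144 138 124 115  99  35  32 141 140 139 105 101  99  99
 103]
216 [ 89  99  73  65  65  71  69  66  64  80  87  20  43  74  80  76  77 109
 111 120 113 106 104 135 131 121 105  40  17 144 144 139 115 102 101 103
 101]
217 [ 98  90  85  79  76  83  73  79  85  62  73  34  33  63  69  76  78  83
  79  83  83  81  74 101 100  87  80  29   2 108 106 106 102 102 103 114
 112]
218 [106  54  90  85  86  78  80  79  78  44  68  68  52  62  67  64  61  61
  72  69  72  71  61  64  59  48  52  41   0  61  84  77  75  65  65  71
  67]
```

```bash
python3 -c "
from go import *
from h import *
for n,px,z in [('groove',(238.48,210),63),('groove',(247.7,210),63),('groove',(238.92,211),63),('groove',(247.96,211),63),('groove',(239.33,212),63),('groove',(248.4,212),63),('bedL',(234.68,211),24),('bedR',(252.62,211),24),('shank',(232.5,174),47),('shank',(243.6,174),47),('coup',(231.5,186),47),('coup',(248.4,186),47)]:
    print(n,w2st(onz('top',[px],z/1000)[0]*1000).round(1))
delta(st2w(-145,0,56),-81.94)
"
```

```text
groove [-46.7  15.6  63. ]
groove [-50.9 -12.5  63. ]
groove [-49.9  14.7  63. ]
groove [-54.1 -12.8  63. ]
groove [-53.2  13.9  63. ]
groove [-57.4 -13.7  63. ]
bedL [-43.5  28.3  24. ]
bedR [-52.1 -27.8  24. ]
shank [70.8 17.6 47. ]
shank [ 65.5 -17.   47. ]
coup [33.4 26.3 47. ]
coup [ 25.4 -26.2  47. ]
t 5.92 p [444.6  33.4  56.5] st [-144.2    0.9   56.5] zyaw -81.9 F [ 0.5 -0.2 -5.7] w 53.0 j6 70.9
shift cm [0.08 0.05 0.09] turn [array([0.02, 0.04, 0.05])]
```

Camera and robot agree: the adapter groove sits at station y of about +0.9, and the bed and coupler centre line at about +0.2. I'll correct by 0.6 mm and lower.

Request:
jog_arm(rows=[{"hand": 0,"dx": 0,"dy": 0.5,"dz": 0.06,"ax": 0,"ay": 0,"az": 0},{"hand": 0,"dx": 0,"dy": 0.5,"dz": 0,"ax": 0,"ay": 0,"az": 0},{"hand": 0,"dx": 0,"dy": 0.3,"dz": 0,"ax": 0,"ay": 0,"az": 0},{"hand": 0,"dx": 0,"dy": 0.2,"dz": 0,"ax": 0,"ay": 0,"az": 0},{"hand": 0,"dx": 0,"dy": 0,"dz": 0,"ax": 0,"ay": 0,"az": 0}])

```text
time_s: 6.33
position: [0.4447, 0.0326, 0.0412]
tool_rot: [[-0.99, -0.0, 0.141], [-0.141, 0.0, -0.99], [0.0, -1.0, -0.0]]
ft_force: [-0.3, -0.3, -6.1]
grip_width: 0.0535
```

Request:
jog_arm(rows=[{"hand": 0,"dx": 0,"dy": 0,"dz": 0,"ax": 0,"ay": 0,"az": 0},{"hand": 0,"dx": 0,"dy": 0.1,"dz": 0,"ax": 0,"ay": 0,"az": 0},{"hand": 0,"dx": 0,"dy": 0,"dz": 0,"ax": 0,"ay": 0,"az": 0},{"hand": 0,"dx": 0,"dy": 0,"dz": 0,"ax": 0,"ay": 0,"az": 0},{"hand": 0,"dx": 0,"dy": 0,"dz": 0,"ax": 0,"ay": 0,"az": 0}])

```text
time_s: 6.75
position: [0.4448, 0.0326, 0.0404]
tool_rot: [[-0.99, 0.0, 0.141], [-0.141, -0.0, -0.99], [-0.0, -1.0, 0.0]]
ft_force: [0.8, -0.5, -6.4]
grip_width: 0.0531
```

```bash
python3 -c "
from go import *
delta(st2w(-145,0.2,37.7),-81.94)
"
```

```text
t 6.75 p [444.8  32.6  40.4] st [-1.442e+02  1.000e-01  4.040e+01] zyaw -81.89 F [ 0.8 -0.5 -6.4] w 53.1 j6 70.8
shift cm [ 0.08  0.27 -0.01] turn [array([-0.  ,  0.05, -0.  ])]
```

Request:
jog_arm(rows=[{"hand": 0,"dx": 0,"dy": 0.1,"dz": 0,"ax": 0,"ay": 0,"az": 0},{"hand": 0,"dx": 0,"dy": 0.1,"dz": 0,"ax": 0,"ay": 0,"az": 0},{"hand": 0,"dx": 0,"dy": 0.05,"dz": 0,"ax": 0,"ay": 0,"az": 0},{"hand": 0,"dx": 0,"dy": 0,"dz": 0,"ax": 0,"ay": 0,"az": 0},{"hand": 0,"dx": 0,"dy": 0,"dz": 0,"ax": 0,"ay": 0,"az": 0}])

```text
time_s: 7.17
position: [0.4447, 0.0326, 0.0378]
tool_rot: [[-0.99, 0.0, 0.141], [-0.141, -0.0, -0.99], [-0.0, -1.0, 0.0]]
ft_force: [0.5, 0.4, -5.4]
grip_width: 0.053
```

```bash
python3 -c "
from go import *
from h import *
delta(st2w(-145,0.2,37.7),-81.94)
im=imaging.get_image('scene')[:,:,::-1].copy()
crop(im,210,130,330,270,4.2,'pics/e_s.png')
"
```

```text
t 7.17 p [444.7  32.6  37.8] st [-1.442e+02  1.000e-01  3.780e+01] zyaw -81.89 F [ 0.5  0.4 -5.4] w 53.0 j6 70.8
shift cm [ 0.08  0.01 -0.01] turn [array([-0.  ,  0.05, -0.  ])]
```

View pics/e_s.png

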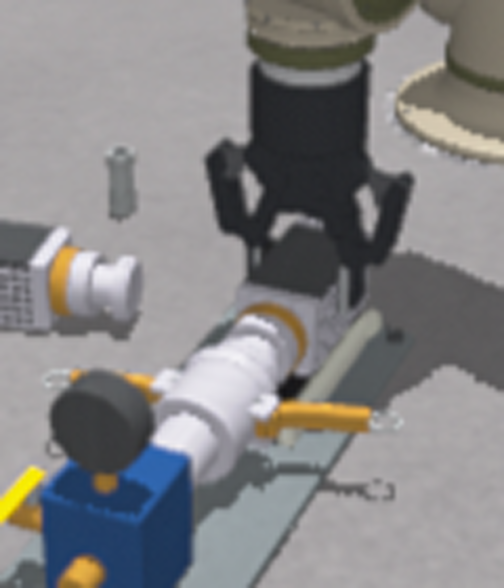

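The block sits between the rails with no side force. I'll lower gently to contact.

Request:
jog_arm(rows=[{"hand": 0,"dx": 0,"dy": 0.05,"dz": 0,"ax": 0,"ay": 0,"az": 0},{"hand": 0,"dx": 0,"dy": 0,"dz": 0,"ax": 0,"ay": 0,"az": 0},{"hand": 0,"dx": 0,"dy": 0.05,"dz": 0,"ax": 0,"ay": 0,"az": 0},{"hand": 0,"dx": 0,"dy": 0,"dz": 0,"ax": 0,"ay": 0,"az": 0},{"hand": 0,"dx": 0,"dy": 0,"dz": 0,"ax": 0,"ay": 0,"az": 0}])

```text
time_s: 7.63
position: [0.4448, 0.0326, 0.0376]
tool_rot: [[-0.99, 0.001, 0.141], [-0.141, -0.0, -0.99], [-0.001, -1.0, 0.0]]
ft_force: [-4.1, -0.4, 10.1]
grip_width: 0.053
```

Request:
jog_arm(rows=[{"hand": 0,"dx": -0.5,"dy": -0.06,"dz": 0,"ax": 0,"ay": 0,"az": 0},{"hand": 0,"dx": -0.5,"dy": 0,"dz": 0,"ax": 0,"ay": 0,"az": 0},{"hand": 0,"dx": -0.5,"dy": 0,"dz": 0,"ax": 0,"ay": 0,"az": 0},{"hand": 0,"dx": -0.5,"dy": 0,"dz": 0,"ax": 0,"ay": 0,"az": 0},{"hand": 0,"dx": 0,"dy": 0,"dz": 0,"ax": 0,"ay": 0,"az": 0}])

```text
time_s: 8.05
position: [0.4658, 0.0355, 0.0377]
tool_rot: [[-0.99, 0.002, 0.141], [-0.141, -0.0, -0.99], [-0.002, -1.0, 0.0]]
ft_force: [0.7, 1.5, 1.7]
grip_width: 0.0534
```

```bash
python3 -c "
from go import *
from h import *
delta(st2w(-90,0.2,37.7),-81.94)
im=imaging.get_image('scene')[:,:,::-1].copy()
crop(im,210,130,330,270,4.2,'pics/f_s.png')
im=imaging.get_image('top')[:,:,::-1].copy()
crop(im,210,160,290,250,6,'pics/f_t.png')
"
```

```text
t 8.05 p [465.8  35.5  37.7] st [-123.    -0.    37.7] zyaw -81.89 F [0.7 1.5 1.7] w 53.4 j6 71.7
shift cm [-3.3   0.   -0.02] turn [array([-0.02,  0.05, -0.09])]
```

View pics/f_t.png

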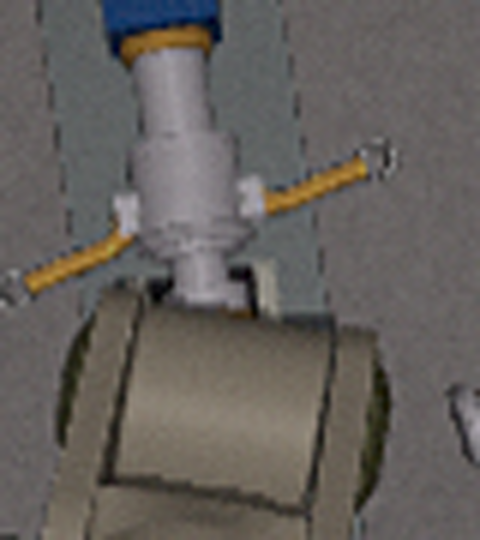

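The nose has entered the mouth cleanly, with small forces. I'll continue.

Request:
jog_arm(rows=[{"hand": 0,"dx": -0.7,"dy": 0,"dz": 0,"ax": 0,"ay": 0,"az": 0},{"hand": 0,"dx": -0.7,"dy": 0,"dz": 0,"ax": 0,"ay": 0,"az": 0},{"hand": 0,"dx": -0.7,"dy": 0,"dz": 0,"ax": 0,"ay": 0,"az": 0},{"hand": 0,"dx": -0.5,"dy": 0,"dz": 0,"ax": 0,"ay": 0,"az": 0},{"hand": 0,"dx": 0,"dy": 0,"dz": 0,"ax": 0,"ay": 0,"az": 0}])

```text
time_s: 8.57
position: [0.4908, 0.0392, 0.0377]
tool_rot: [[-0.99, 0.0, 0.141], [-0.141, -0.0, -0.99], [-0.0, -1.0, 0.0]]
ft_force: [-1.1, 1.5, 4.4]
grip_width: 0.0535
```

Request:
jog_arm(rows=[{"hand": 0,"dx": -0.2,"dy": 0,"dz": 0,"ax": 0,"ay": 0,"az": 0},{"hand": 0,"dx": -0.2,"dy": 0,"dz": 0,"ax": 0,"ay": 0,"az": 0},{"hand": 0,"dx": -0.1,"dy": 0,"dz": 0,"ax": 0,"ay": 0,"az": 0},{"hand": 0,"dx": 0,"dy": 0,"dz": 0,"ax": 0,"ay": 0,"az": 0},{"hand": 0,"dx": 0,"dy": 0,"dz": 0,"ax": 0,"ay": 0,"az": 0}])

```text
time_s: 8.98
position: [0.4945, 0.0398, 0.0377]
tool_rot: [[-0.99, -0.001, 0.141], [-0.141, -0.0, -0.99], [0.001, -1.0, -0.0]]
ft_force: [-6.3, 0.1, 6.9]
grip_width: 0.0536
```

```bash
python3 -c "
from go import *
delta(st2w(-89,0.2,37.7),-81.94)
"
```

```text
t 8.98 p [494.5  39.8  37.7] st [-93.9   0.3  37.7] zyaw -81.87 F [-6.3  0.1  6.9] w 53.6 j6 72.8
shift cm [-0.49 -0.    0.01] turn [array([0.  , 0.07, 0.08])]
```

Request:
jog_arm(rows=[{"hand": 0,"dx": -0.1,"dy": 0,"dz": 0,"ax": 0,"ay": 0,"az": 0},{"hand": 0,"dx": -0.1,"dy": 0,"dz": 0,"ax": 0,"ay": 0,"az": 0},{"hand": 0,"dx": 0,"dy": 0,"dz": 0,"ax": 0,"ay": 0,"az": 0},{"hand": 0,"dx": 0,"dy": 0,"dz": 0,"ax": 0,"ay": 0,"az": 0},{"hand": 0,"dx": 0,"dy": 0,"dz": 0,"ax": 0,"ay": 0,"az": 0}])

```text
time_s: 9.4
position: [0.4964, 0.0401, 0.0377]
tool_rot: [[-0.99, -0.002, 0.141], [-0.141, -0.0, -0.99], [0.002, -1.0, -0.0]]
ft_force: [-6.8, -0.5, 7.8]
grip_width: 0.0531
```

Request:
jog_arm(rows=[{"hand": 0,"dx": -0.1,"dy": 0,"dz": 0,"ax": 0,"ay": 0,"az": 0},{"hand": 0,"dx": -0.1,"dy": 0,"dz": 0,"ax": 0,"ay": 0,"az": 0},{"hand": 0,"dx": 0,"dy": 0,"dz": 0,"ax": 0,"ay": 0,"az": 0},{"hand": 0,"dx": 0,"dy": 0,"dz": 0,"ax": 0,"ay": 0,"az": 0},{"hand": 0,"dx": 0,"dy": 0,"dz": 0,"ax": 0,"ay": 0,"az": 0}])

```text
time_s: 9.82
position: [0.4984, 0.0404, 0.0377]
tool_rot: [[-0.99, -0.002, 0.141], [-0.141, -0.0, -0.99], [0.002, -1.0, -0.0]]
ft_force: [-4.7, -1.2, 8.1]
grip_width: 0.0532
```

```bash
python3 -c "
from go import *
from h import *
delta(st2w(-89,0.2,37.7),-81.94)
im=imaging.get_image('scene')[:,:,::-1].copy()
crop(im,210,130,330,270,4.2,'pics/g_s.png')
"
```

```text
t 9.82 p [498.4  40.4  37.7] st [-89.9   0.3  37.7] zyaw -81.88 F [-4.7 -1.2  8.1] w 53.2 j6 72.9
shift cm [-0.09 -0.    0.01] turn [array([0.  , 0.06, 0.09])]
```

View pics/g_s.png

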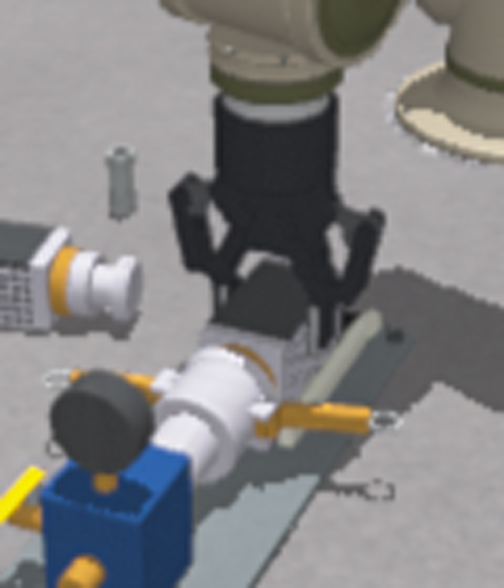

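Request:
jog_arm(rows=[{"hand": 0,"dx": -0.1,"dy": 0,"dz": 0,"ax": 0,"ay": 0,"az": 0},{"hand": 0,"dx": -0.1,"dy": 0,"dz": 0,"ax": 0,"ay": 0,"az": 0},{"hand": 0,"dx": 0,"dy": 0,"dz": 0,"ax": 0,"ay": 0,"az": 0},{"hand": 0,"dx": 0,"dy": 0,"dz": 0,"ax": 0,"ay": 0,"az": 0},{"hand": 0,"dx": 0,"dy": 0,"dz": 0,"ax": 0,"ay": 0,"az": 0}])

```text
time_s: 10.28
position: [0.4994, 0.0405, 0.0377]
tool_rot: [[-0.99, -0.004, 0.141], [-0.141, -0.0, -0.99], [0.004, -1.0, -0.0]]
ft_force: [-10.6, -2.0, 11.5]
grip_width: 0.0528
```

Request:
jog_arm(rows=[{"hand": 0,"dx": -0.1,"dy": 0,"dz": 0,"ax": 0,"ay": 0,"az": 0},{"hand": 0,"dx": 0,"dy": 0,"dz": 0,"ax": 0,"ay": 0,"az": 0},{"hand": 0,"dx": 0,"dy": 0,"dz": 0,"ax": 0,"ay": 0,"az": 0},{"hand": 0,"dx": 0,"dy": 0,"dz": 0,"ax": 0,"ay": 0,"az": 0},{"hand": 0,"dx": 0,"dy": 0,"dz": 0,"ax": 0,"ay": 0,"az": 0}])

```text
time_s: 10.7
position: [0.4997, 0.0406, 0.0377]
tool_rot: [[-0.99, -0.005, 0.141], [-0.141, -0.0, -0.99], [0.005, -1.0, -0.0]]
ft_force: [-13.7, -2.9, 14.2]
grip_width: 0.0532
```

The gasket is reached: force climbs to 14 N while motion stalls at TCP station x of about -88.7. Releasing and going up.

Request:
jog_arm(rows=[{"hand": 0.7,"dx": 0,"dy": -0.05,"dz": 0,"ax": 0,"ay": 0,"az": 0},{"hand": 0.9,"dx": 0,"dy": 0,"dz": 0,"ax": 0,"ay": 0,"az": 0},{"hand": 0.9,"dx": 0,"dy": 0,"dz": 0,"ax": 0,"ay": 0,"az": 0},{"hand": 0.9,"dx": 0,"dy": 0,"dz": 0,"ax": 0,"ay": 0,"az": 0},{"hand": 0.9,"dx": 0,"dy": 0,"dz": 0,"ax": 0,"ay": 0,"az": 0}])

```text
time_s: 11.12
position: [0.5023, 0.0408, 0.0378]
tool_rot: [[-0.99, 0.0, 0.141], [-0.141, -0.0, -0.99], [-0.0, -1.0, 0.0]]
ft_force: [0.4, -0.5, 0.4]
grip_width: 0.0771
```

Request:
jog_arm(rows=[{"hand": 0.9,"dx": 0,"dy": -2,"dz": 0,"ax": 0,"ay": 0,"az": 0},{"hand": 0.9,"dx": 0,"dy": -3,"dz": 0,"ax": 0,"ay": 0,"az": 0},{"hand": 0.9,"dx": 0,"dy": -3,"dz": 0,"ax": 0,"ay": 0,"az": 0},{"hand": 0.9,"dx": 0,"dy": -2,"dz": 0,"ax": 0,"ay": 0,"az": 0},{"hand": 0,"dx": 0,"dy": 0,"dz": 0,"ax": 0,"ay": 0,"az": 0}])

```text
time_s: 11.53
position: [0.504, 0.0406, 0.1418]
tool_rot: [[-0.99, 0.008, 0.141], [-0.141, -0.001, -0.99], [-0.007, -1.0, 0.002]]
ft_force: [0.9, 1.2, 0.4]
grip_width: 0.0665
```

```bash
python3 -c "
from go import *
from h import *
delta(st2w(-89,0.2,137.7),-81.94)
for n in ['scene','top']: cv2.imwrite('pics/%s5_raw.png'%n,imaging.get_image(n)[:,:,::-1])
crop('pics/scene5_raw.png',210,130,330,270,4.2,'pics/i_s.png')
crop('pics/top5_raw.png',200,150,290,260,5,'pics/i_t.png')
"
```

```text
t 11.53 p [504.   40.6 141.8] st [-84.4  -0.3 141.8] zyaw -81.88 F [0.9 1.2 0.4] w 66.5 j6 73.0
shift cm [ 0.47  0.41 -0.05] turn [array([-0.13,  0.06, -0.42])]
```

View pics/i_s.png

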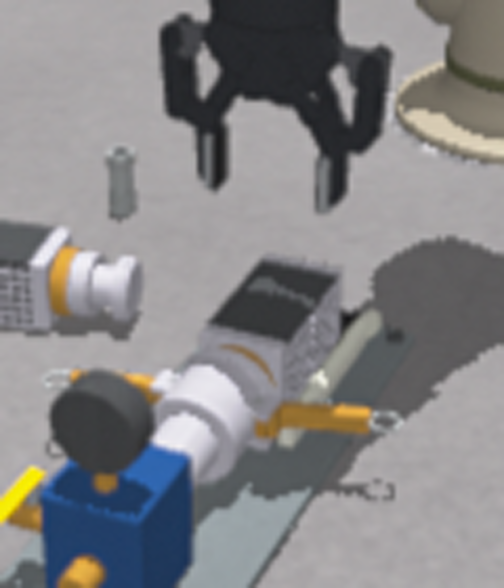

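View pics/i_t.png

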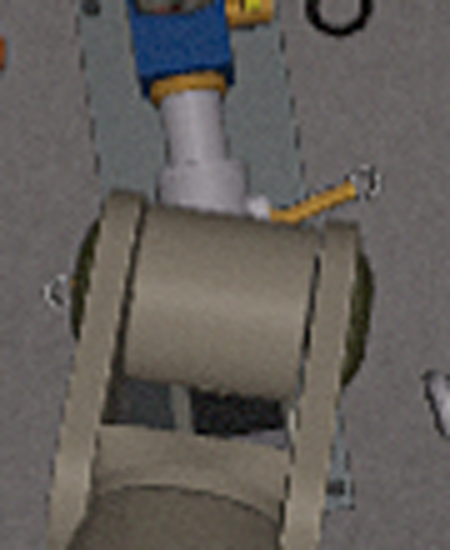

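The cooler stays seated. Next I'll measure the arm angles from the ring tips and the bars.

```bash
python3 -c "
from go import *
from h import *
im=cv2.imread('pics/top0_raw.png').astype(int)
m=((im[:,:,2]-im[:,:,0]>45)&(im[:,:,2]-im[:,:,1]<70))
for nm,(x0,x1,y0,y1),s in [('L',(205,232,190,212),1),('R',(253,275,180,200),-1)]:
    ys,xs=np.nonzero(m[y0:y1,x0:x1]); P=np.c_[xs+x0,ys+y0]
    W=np.array([w2st(p*1000) for p in onz('top',P,.050)])[:,:2]
    W[:,1]*=s
    vx,vy,cx,cy=cv2.fitLine(W.astype(np.float32),cv2.DIST_HUBER,0,.01,.01).ravel()
    if vy<0: vx,vy=-vx,-vy
    print(nm,len(P),'theta',np.arctan2(vx,vy),'centroid',cx,cy,'y range',W[:,1].min(),W[:,1].max())
    th=np.arctan2(vx,vy);c=np.array([cx,cy-27]);print('along',c@[np.sin(th),np.cos(th)],'side',c@[-np.cos(th),np.sin(th)])
"
```

```text
L 66 theta -0.30525944 centroid -16.64022 61.60326 y range 33.70002729356303 89.73236766589852
along 38.004578 side 5.471241
R 62 theta 0.2351777 centroid 3.5702946 66.152466 y range 39.592077002610345 92.45747954186038
along 38.90665 side 5.6511283
```

Left arm is at about -0.30 rad and right arm about +0.23 rad, both open. I'll move the closed hand over behind the left arm and turn it so that tool z is the push direction.

Request:
jog_arm(rows=[{"hand": 0,"dx": -1.85,"dy": 0,"dz": -3.5,"ax": 0,"ay": 0,"az": 0},{"hand": 0,"dx": -1.85,"dy": 0,"dz": -3.5,"ax": 0,"ay": 0,"az": 0},{"hand": 0,"dx": 0,"dy": 0,"dz": 0,"ax": 0,"ay": -7.15,"az": 0},{"hand": 0,"dx": 0,"dy": 0,"dz": 0,"ax": 0,"ay": -7.15,"az": 0},{"hand": 0,"dx": 0,"dy": 0,"dz": 0,"ax": 0,"ay": -7.15,"az": 0}])

```text
time_s: 12.05
position: [0.5283, 0.116, 0.1361]
tool_rot: [[-0.866, -0.003, 0.5], [-0.5, -0.0, -0.866], [0.003, -1.0, -0.002]]
ft_force: [0.0, -0.3, -0.0]
grip_width: -0.0
```

Request:
jog_arm(rows=[{"hand": 0,"dx": 0,"dy": 0,"dz": 0,"ax": 0,"ay": -7.15,"az": 0},{"hand": 0,"dx": 0,"dy": 0,"dz": 0,"ax": 0,"ay": -7.15,"az": 0},{"hand": 0,"dx": 0,"dy": 0,"dz": 0,"ax": 0,"ay": -7.15,"az": 0},{"hand": 0,"dx": 0,"dy": 0,"dz": 0,"ax": 0,"ay": -7.15,"az": 0},{"hand": 0,"dx": 0,"dy": 0,"dz": 0,"ax": 0,"ay": -7.15,"az": 0}])

```text
time_s: 12.47
position: [0.5283, 0.1153, 0.1362]
tool_rot: [[-0.412, -0.003, 0.911], [-0.911, 0.0, -0.412], [0.001, -1.0, -0.003]]
ft_force: [-0.5, 0.5, 0.2]
grip_width: -0.0004
```

Request:
jog_arm(rows=[{"hand": 0,"dx": 0,"dy": 0,"dz": 0,"ax": 0,"ay": -7.15,"az": 0},{"hand": 0,"dx": 0,"dy": 0,"dz": 0,"ax": 0,"ay": -7.15,"az": 0},{"hand": 0,"dx": 0,"dy": 0,"dz": 0,"ax": 0,"ay": -7.15,"az": 0},{"hand": 0,"dx": 0,"dy": 0,"dz": 0,"ax": 0,"ay": -7.15,"az": 0},{"hand": 0,"dx": 0,"dy": 0,"dz": 0,"ax": 0,"ay": -7.15,"az": 0}])

```text
time_s: 12.88
position: [0.5283, 0.1153, 0.1362]
tool_rot: [[0.198, -0.003, 0.98], [-0.98, 0.0, 0.198], [-0.001, -1.0, -0.003]]
ft_force: [0.3, -0.4, 0.0]
grip_width: -0.0001
```

Request:
jog_arm(rows=[{"hand": 0,"dx": 0,"dy": 0,"dz": 0,"ax": 0,"ay": -7.15,"az": 0},{"hand": 0,"dx": 0,"dy": 0,"dz": 0,"ax": 0,"ay": -7.15,"az": 0},{"hand": 0,"dx": 0,"dy": 0,"dz": 0,"ax": 0,"ay": 0,"az": 0},{"hand": 0,"dx": 0,"dy": 0,"dz": 0,"ax": 0,"ay": 0,"az": 0},{"hand": 0,"dx": 0,"dy": 0,"dz": 0,"ax": 0,"ay": 0,"az": 0}])

```text
time_s: 13.3
position: [0.5286, 0.1153, 0.1371]
tool_rot: [[0.425, -0.001, 0.905], [-0.905, 0.0, 0.425], [-0.001, -1.0, -0.001]]
ft_force: [-0.7, 0.4, -0.2]
grip_width: 0.0001
```

```bash
python3 -c "
from go import *
from h import *
delta(st2w(-47.3,69.9,38),25.3)
for n in ['scene','top']: cv2.imwrite('pics/%s6_raw.png'%n,imaging.get_image(n)[:,:,::-1])
crop('pics/scene6_raw.png',200,130,330,290,3.7,'pics/j_s.png')
crop('pics/top6_raw.png',200,150,290,260,5,'pics/j_t.png')
"
```

```text
t 13.3 p [528.6 115.3 137.1] st [-49.5  70.2 137.1] zyaw 25.15 F [-0.7  0.4 -0.2] w 0.1 j6 -25.4
shift cm [0.1  9.91 0.21] turn [array([ 0.08, -0.15, -0.04])]
```

View pics/j_s.png

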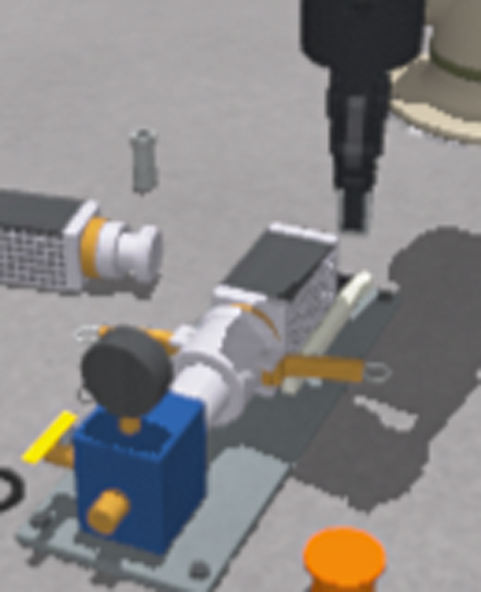

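View pics/j_t.png

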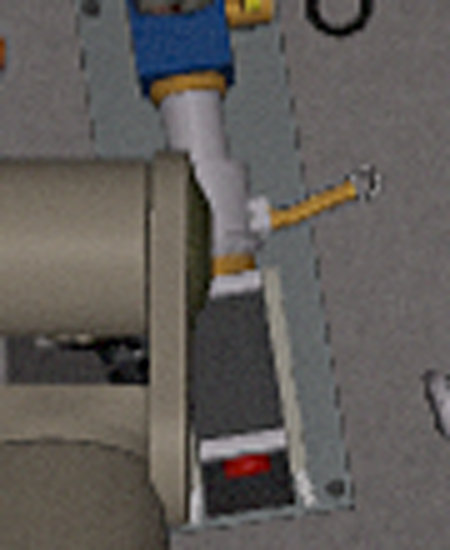

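The closed hand is behind and above the left arm with the finger at (355,230), and the cooler remains in place with its cap at (247,465) in the top crop. Descending.

Request:
jog_arm(rows=[{"hand": 0,"dx": 0.1,"dy": 2.5,"dz": 0,"ax": 0,"ay": 0,"az": 0},{"hand": 0,"dx": 0,"dy": 2.5,"dz": 0,"ax": 0,"ay": 0,"az": 0},{"hand": 0,"dx": 0,"dy": 2.5,"dz": 0,"ax": 0,"ay": 0,"az": 0},{"hand": 0,"dx": 0,"dy": 2.4,"dz": 0,"ax": 0,"ay": 0,"az": 0},{"hand": 0,"dx": 0,"dy": 0,"dz": 0,"ax": 0,"ay": 0,"az": 0}])

```text
time_s: 13.82
position: [0.5271, 0.1143, 0.0351]
tool_rot: [[0.427, -0.007, 0.904], [-0.904, 0.0, 0.427], [-0.003, -1.0, -0.007]]
ft_force: [-0.6, 0.5, -0.0]
grip_width: 0.0001
```

Request:
jog_arm(rows=[{"hand": 0,"dx": 0,"dy": 0,"dz": 0.3,"ax": 0,"ay": 0,"az": 0},{"hand": 0,"dx": 0,"dy": 0,"dz": 0.3,"ax": 0,"ay": 0,"az": 0},{"hand": 0,"dx": 0,"dy": 0,"dz": 0,"ax": 0,"ay": 0,"az": 0},{"hand": 0,"dx": 0,"dy": 0,"dz": 0,"ax": 0,"ay": 0,"az": 0},{"hand": 0,"dx": 0,"dy": 0,"dz": 0,"ax": 0,"ay": 0,"az": 0}])

```text
time_s: 14.23
position: [0.5352, 0.117, 0.0399]
tool_rot: [[0.428, 0.002, 0.904], [-0.904, 0.0, 0.428], [0.001, -1.0, 0.002]]
ft_force: [-0.5, 0.1, 0.8]
grip_width: -0.0
```

```bash
python3 -c "
from go import *
from h import *
delta(st2w(-41,71.5,38),25.3)
im=imaging.get_image('scene')[:,:,::-1].copy()
crop(im,200,130,330,290,3.7,'pics/k_s.png')
"
```

```text
t 14.23 p [535.2 117.   39.9] st [-42.8  71.   39.9] zyaw 25.36 F [-0.5  0.1  0.8] w -0.0 j6 -25.4
shift cm [0.01 0.19 0.18] turn [array([-0.09,  0.06,  0.04])]
```

View pics/k_s.png

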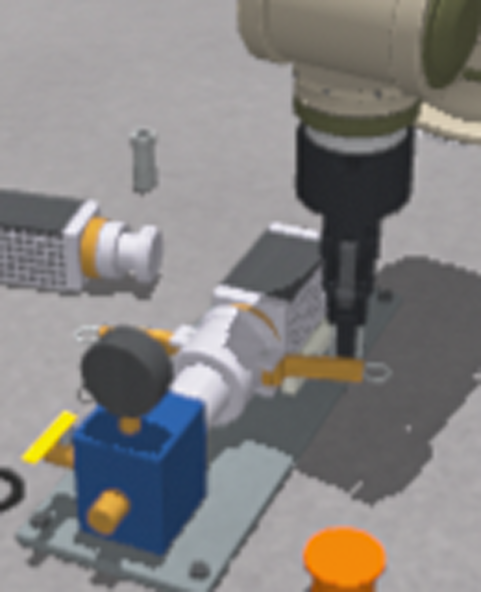

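The finger stands just behind the outer half of the left bar. Swinging it in arcs of 6° per row about the pin.

Request:
jog_arm(rows=[{"hand": 0,"dx": 0,"dy": 0.2,"dz": 0.15,"ax": 0,"ay": 0,"az": 0},{"hand": 0,"dx": -0.25,"dy": 0,"dz": 0.59,"ax": 0,"ay": 6,"az": 0},{"hand": 0,"dx": -0.25,"dy": 0,"dz": 0.59,"ax": 0,"ay": 6,"az": 0},{"hand": 0,"dx": -0.25,"dy": 0,"dz": 0.59,"ax": 0,"ay": 6,"az": 0},{"hand": 0,"dx": -0.25,"dy": 0,"dz": 0.59,"ax": 0,"ay": 6,"az": 0}])

```text
time_s: 14.7
position: [0.5552, 0.1339, 0.0368]
tool_rot: [[0.019, -0.002, 1.0], [-1.0, -0.0, 0.019], [0.0, -1.0, -0.002]]
ft_force: [-2.7, -0.6, 1.5]
grip_width: -0.0001
```

```bash
cat >> go.py <<'E'
def rd(side=1):
    s=status.observe();p=w2st(np.array(s['position'])*1000);R=np.array(s['tool_rot'])
    a=np.radians(np.degrees(np.arctan2(R[1,2],R[0,2]))-SY); et=np.array([np.cos(a),np.sin(a)]);er=side*np.array([-et[1],et[0]])
    q=p[:2]-[0,27*side]
    print('t',round(s['time_s'],2),'st',p.round(1),'theta tool',round(-side*a,3),'r',round(q@er,1),'d',round(-(q@et),1),'F',np.round(s['ft_force'],1),'j6',round(s['q'][5],1))
E
python3 -c "
from go import *
rd()"
```

```text
t 14.7 st [-20.6  84.9  36.8] theta tool 0.122 r 55.0 d 27.5 F [-2.7 -0.6  1.5] j6 0.6
```

Request:
jog_arm(rows=[{"hand": 0,"dx": -0.25,"dy": 0,"dz": 0.6,"ax": 0,"ay": 6,"az": 0},{"hand": 0,"dx": -0.25,"dy": 0,"dz": 0.6,"ax": 0,"ay": 6,"az": 0},{"hand": 0,"dx": -0.25,"dy": 0,"dz": 0.6,"ax": 0,"ay": 6,"az": 0},{"hand": 0,"dx": -0.25,"dy": 0,"dz": 0.6,"ax": 0,"ay": 6,"az": 0},{"hand": 0,"dx": 0,"dy": 0,"dz": 0,"ax": 0,"ay": 0,"az": 0}])

```text
time_s: 15.12
position: [0.5812, 0.1408, 0.0369]
tool_rot: [[-0.388, 0.0, 0.922], [-0.922, 0.0, -0.388], [-0.0, -1.0, -0.0]]
ft_force: [-1.0, -0.0, 0.5]
grip_width: 0.0006
```

```bash
python3 -c "
from go import *
from h import *
rd()
for n in ['scene','top']: cv2.imwrite('pics/%s7_raw.png'%n,imaging.get_image(n)[:,:,::-1])
crop('pics/scene7_raw.png',200,130,330,290,3.7,'pics/l_s.png')
crop('pics/top7_raw.png',200,150,290,260,5,'pics/l_t.png')
"
```

```text
t 15.12 st [ 6.2 88.1 36.9] theta tool 0.539 r 55.6 d 26.1 F [-1.  -0.   0.5] j6 25.1
```

View pics/l_s.png

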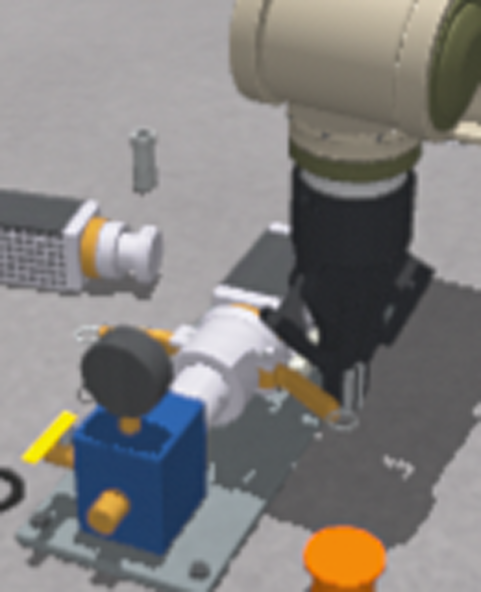

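View pics/l_t.png

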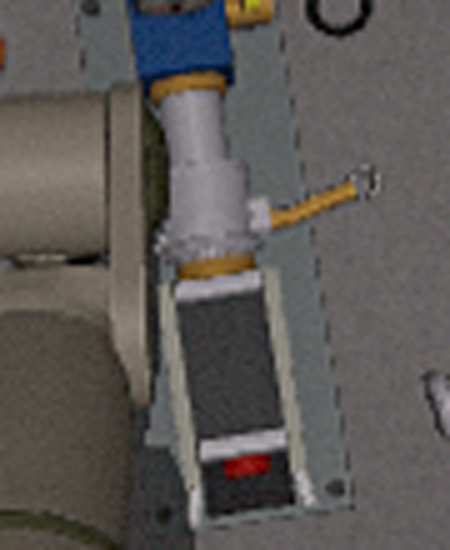

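The left arm follows at about 0.54 rad, and the cooler is straight against the mouth. Continuing into the draw with smaller steps.

Request:
jog_arm(rows=[{"hand": 0,"dx": -0.25,"dy": 0,"dz": 0.6,"ax": 0,"ay": 6,"az": 0},{"hand": 0,"dx": -0.25,"dy": 0,"dz": 0.6,"ax": 0,"ay": 6,"az": 0},{"hand": 0,"dx": -0.25,"dy": 0,"dz": 0.6,"ax": 0,"ay": 6,"az": 0},{"hand": 0,"dx": -0.17,"dy": 0,"dz": 0.4,"ax": 0,"ay": 4,"az": 0},{"hand": 0,"dx": -0.17,"dy": 0,"dz": 0.4,"ax": 0,"ay": 4,"az": 0}])

```text
time_s: 15.63
position: [0.6077, 0.1357, 0.0368]
tool_rot: [[-0.751, -0.001, 0.661], [-0.661, 0.0, -0.751], [0.001, -1.0, -0.001]]
ft_force: [-3.5, 2.5, 0.4]
grip_width: 0.0002
```

```bash
python3 -c "
from go import *
rd()"
```

```text
t 15.63 st [31.6 79.3 36.8] theta tool 0.99 r 55.1 d 26.4 F [-3.5  2.5  0.4] j6 50.3
```

Request:
jog_arm(rows=[{"hand": 0,"dx": -0.17,"dy": 0,"dz": 0.4,"ax": 0,"ay": 4,"az": 0},{"hand": 0,"dx": -0.17,"dy": 0,"dz": 0.4,"ax": 0,"ay": 4,"az": 0},{"hand": 0,"dx": -0.17,"dy": 0,"dz": 0.4,"ax": 0,"ay": 4,"az": 0},{"hand": 0,"dx": -0.17,"dy": 0,"dz": 0.4,"ax": 0,"ay": 4,"az": 0},{"hand": 0,"dx": 0,"dy": 0,"dz": 0,"ax": 0,"ay": 0,"az": 0}])

```text
time_s: 16.05
position: [0.6228, 0.1262, 0.0368]
tool_rot: [[-0.904, -0.001, 0.428], [-0.428, 0.0, -0.904], [0.001, -1.0, -0.001]]
ft_force: [-1.0, 1.3, 0.3]
grip_width: 0.0003
```

```bash
python3 -c "
from go import *
from h import *
rd()
for n in ['scene','top']: cv2.imwrite('pics/%s8_raw.png'%n,imaging.get_image(n)[:,:,::-1])
crop('pics/scene8_raw.png',200,130,330,290,3.7,'pics/m_s.png')
crop('pics/top8_raw.png',200,150,290,260,5,'pics/m_t.png')
"
```

```text
t 16.05 st [45.2 67.8 36.8] theta tool 1.269 r 55.3 d 25.5 F [-1.   1.3  0.3] j6 65.4
```

View pics/m_s.png

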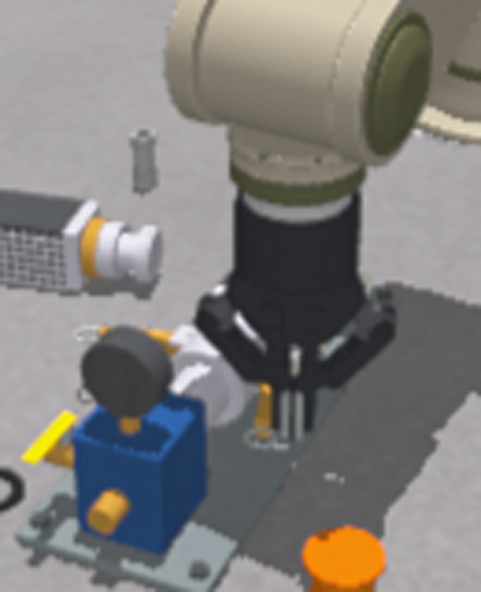

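View pics/m_t.png

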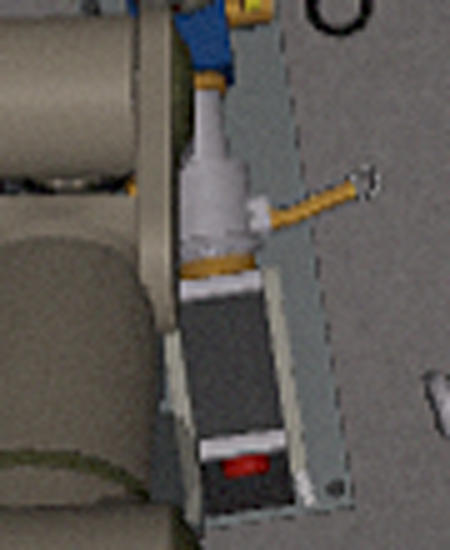

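Request:
jog_arm(rows=[{"hand": 0,"dx": -0.17,"dy": 0,"dz": 0.4,"ax": 0,"ay": 4,"az": 0},{"hand": 0,"dx": -0.17,"dy": 0,"dz": 0.4,"ax": 0,"ay": 4,"az": 0},{"hand": 0,"dx": -0.17,"dy": 0,"dz": 0.4,"ax": 0,"ay": 4,"az": 0},{"hand": 0,"dx": -0.17,"dy": 0,"dz": 0.4,"ax": 0,"ay": 4,"az": 0},{"hand": 0,"dx": 0,"dy": 0,"dz": 0,"ax": 0,"ay": 0,"az": 0}])

```text
time_s: 16.57
position: [0.6343, 0.1136, 0.0368]
tool_rot: [[-0.987, -0.001, 0.163], [-0.163, 0.0, -0.987], [0.001, -1.0, -0.001]]
ft_force: [-1.0, 1.7, 0.9]
grip_width: -0.0003
```

```bash
python3 -c "
from go import *
rd()"
```

```text
t 16.57 st [54.8 53.7 36.8] theta tool 1.548 r 55.4 d 25.5 F [-1.   1.7  0.9] j6 80.3
```

Request:
jog_arm(rows=[{"hand": 0,"dx": 0,"dy": 0,"dz": 0.1,"ax": 0,"ay": 1,"az": 0},{"hand": 0,"dx": 0,"dy": 0,"dz": 0.1,"ax": 0,"ay": 1,"az": 0},{"hand": 0,"dx": 0,"dy": 0,"dz": 0.1,"ax": 0,"ay": 0,"az": 0},{"hand": 0,"dx": 0,"dy": 0,"dz": 0,"ax": 0,"ay": 0,"az": 0},{"hand": 0,"dx": 0,"dy": 0,"dz": 0,"ax": 0,"ay": 0,"az": 0}])

```text
time_s: 16.98
position: [0.6352, 0.1118, 0.0369]
tool_rot: [[-0.992, 0.001, 0.13], [-0.13, 0.002, -0.992], [-0.001, -1.0, -0.002]]
ft_force: [0.9, 7.5, -2.3]
grip_width: -0.0001
```

```bash
python3 -c "
from go import *
rd()"
```

```text
t 16.98 st [55.5 51.9 36.9] theta tool 1.581 r 55.3 d 25.4 F [ 0.9  7.5 -2.3] j6 81.9
```

The force rises to 7.5 N at the stop, with the bar parallel to station x. Backing off and rising to check.

Request:
jog_arm(rows=[{"hand": 0,"dx": 0,"dy": 0,"dz": -1.5,"ax": 0,"ay": 0,"az": 0},{"hand": 0,"dx": 0,"dy": 0,"dz": -2,"ax": 0,"ay": 0,"az": 0},{"hand": 0,"dx": 0,"dy": -3,"dz": 0,"ax": 0,"ay": 0,"az": 0},{"hand": 0,"dx": 0,"dy": -4,"dz": 0,"ax": 0,"ay": 0,"az": 0},{"hand": 0,"dx": 0,"dy": -4,"dz": 0,"ax": 0,"ay": 0,"az": 0}])

```text
time_s: 17.4
position: [0.6299, 0.146, 0.1478]
tool_rot: [[-0.992, -0.002, 0.13], [-0.13, -0.001, -0.992], [0.002, -1.0, 0.001]]
ft_force: [0.6, -0.9, 0.2]
grip_width: 0.0
```

Request:
jog_arm(rows=[{"hand": 0,"dx": 4,"dy": -1,"dz": -2,"ax": 0,"ay": 0,"az": 0},{"hand": 0,"dx": 4,"dy": 0,"dz": -2,"ax": 0,"ay": 0,"az": 0},{"hand": 0,"dx": 4,"dy": 0,"dz": 0,"ax": 0,"ay": 0,"az": 0},{"hand": 0,"dx": 4,"dy": 0,"dz": 0,"ax": 0,"ay": 0,"az": 0},{"hand": 0,"dx": 3,"dy": 0,"dz": 0,"ax": 0,"ay": 0,"az": 0}])

```text
time_s: 17.82
position: [0.4405, 0.1585, 0.1562]
tool_rot: [[-0.991, -0.0, 0.13], [-0.13, -0.001, -0.991], [0.0, -1.0, 0.001]]
ft_force: [0.7, 0.1, 0.4]
grip_width: -0.0001
```

```bash
python3 -c "
from go import *
from h import *
delta(st2w(-60,-70,140),-167+8)
for n in ['scene','top']: cv2.imwrite('pics/%s9_raw.png'%n,imaging.get_image(n)[:,:,::-1])
crop('pics/scene9_raw.png',200,130,330,290,3.7,'pics/n_s.png')
crop('pics/top9_raw.png',200,140,290,260,5,'pics/n_t.png')
"
```

```text
t 17.82 p [440.5 158.5 156.2] st [-130.7  125.4  156.2] zyaw -82.51 F [0.7 0.1 0.4] w -0.1 j6 87.8
shift cm [-7.26  1.63 19.47] turn [array([-6.000e-02,  7.649e+01, -2.000e-02])]
```

View pics/n_s.png

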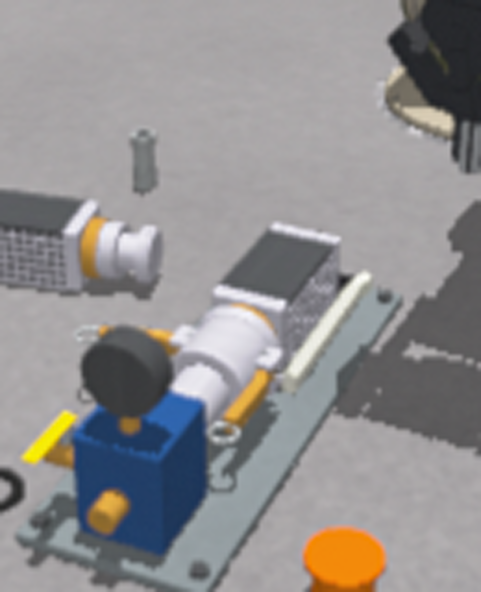

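View pics/n_t.png

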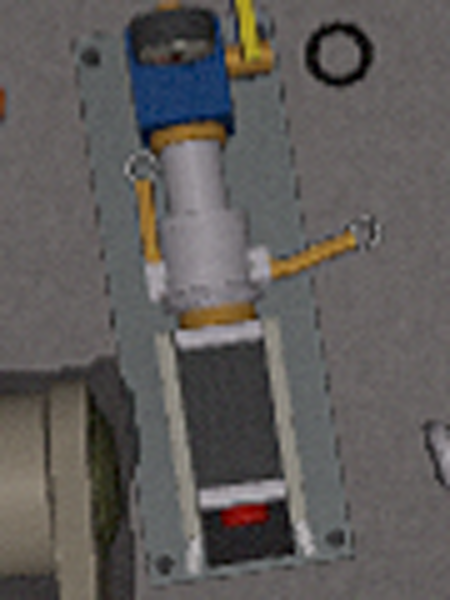

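The left arm is fully folded back along the shank, the cooler is straight, and the right arm is still open. Moving over the cooler to the right arm, at safe height.

Request:
jog_arm(rows=[{"hand": 0,"dx": -1.85,"dy": 0,"dz": 3.55,"ax": 0,"ay": 0,"az": 0},{"hand": 0,"dx": -1.85,"dy": 0,"dz": 3.55,"ax": 0,"ay": 0,"az": 0},{"hand": 0,"dx": -1.85,"dy": 0,"dz": 3.55,"ax": 0,"ay": 0,"az": 0},{"hand": 0,"dx": -1.85,"dy": 0,"dz": 3.55,"ax": 0,"ay": 0,"az": 0},{"hand": 0,"dx": -1.85,"dy": 0,"dz": 3.55,"ax": 0,"ay": 0,"az": 0}])

```text
time_s: 18.33
position: [0.5599, -0.0077, 0.1562]
tool_rot: [[-0.992, 0.001, 0.129], [-0.129, -0.001, -0.992], [-0.001, -1.0, 0.001]]
ft_force: [0.3, 1.2, 0.2]
grip_width: 0.0
```

Request:
jog_arm(rows=[{"hand": 0,"dx": -1.85,"dy": 0,"dz": 3.55,"ax": 0,"ay": 0,"az": 0},{"hand": 0,"dx": 0,"dy": 0,"dz": 0,"ax": 0,"ay": 6.95,"az": 0},{"hand": 0,"dx": 0,"dy": 0,"dz": 0,"ax": 0,"ay": 6.95,"az": 0},{"hand": 0,"dx": 0,"dy": 0,"dz": 0,"ax": 0,"ay": 6.95,"az": 0},{"hand": 0,"dx": 0,"dy": 0,"dz": 0,"ax": 0,"ay": 6.95,"az": 0}])

```text
time_s: 18.75
position: [0.582, -0.0391, 0.1559]
tool_rot: [[-0.935, 0.001, -0.354], [0.354, -0.001, -0.935], [-0.001, -1.0, 0.001]]
ft_force: [0.1, -0.1, -0.2]
grip_width: 0.0001
```

Request:
jog_arm(rows=[{"hand": 0,"dx": 0,"dy": 0,"dz": 0,"ax": 0,"ay": 6.95,"az": 0},{"hand": 0,"dx": 0,"dy": 0,"dz": 0,"ax": 0,"ay": 6.95,"az": 0},{"hand": 0,"dx": 0,"dy": 0,"dz": 0,"ax": 0,"ay": 6.95,"az": 0},{"hand": 0,"dx": 0,"dy": 0,"dz": 0,"ax": 0,"ay": 6.95,"az": 0},{"hand": 0,"dx": 0,"dy": 0,"dz": 0,"ax": 0,"ay": 6.95,"az": 0}])

```text
time_s: 19.17
position: [0.5819, -0.0388, 0.1561]
tool_rot: [[-0.567, 0.001, -0.824], [0.824, -0.001, -0.567], [-0.001, -1.0, 0.0]]
ft_force: [0.8, 0.3, -0.2]
grip_width: -0.0002
```

Request:
jog_arm(rows=[{"hand": 0,"dx": 0,"dy": 0,"dz": 0,"ax": 0,"ay": 6.95,"az": 0},{"hand": 0,"dx": 0,"dy": 0,"dz": 0,"ax": 0,"ay": 6.95,"az": 0},{"hand": 0,"dx": 0,"dy": 0,"dz": 0,"ax": 0,"ay": 0,"az": 0},{"hand": 0,"dx": 0,"dy": 0,"dz": 0,"ax": 0,"ay": 0,"az": 0},{"hand": 0,"dx": 0,"dy": 0,"dz": 0,"ax": 0,"ay": 0,"az": 0}])

```text
time_s: 19.58
position: [0.5815, -0.0387, 0.156]
tool_rot: [[-0.361, 0.0, -0.933], [0.933, -0.0, -0.361], [-0.001, -1.0, -0.0]]
ft_force: [0.1, -0.2, 0.1]
grip_width: -0.0
```

```bash
python3 -c "
from go import *
from h import *
delta(st2w(-21.6,-88.6,37),-158.7)
for n in ['scene']: cv2.imwrite('pics/%s10_raw.png'%n,imaging.get_image(n)[:,:,::-1])
crop('pics/scene10_raw.png',160,130,330,290,3.7,'pics/o_s.png')
"
```

```text
t 19.58 p [581.5 -38.7 156. ] st [-18.8 -89.7 156. ] zyaw -158.87 F [ 0.1 -0.2  0.1] w -0.0 j6 143.4
shift cm [ 0.18 11.9   0.25] turn [array([ 0.01, -0.17, -0.03])]
```

View pics/o_s.png

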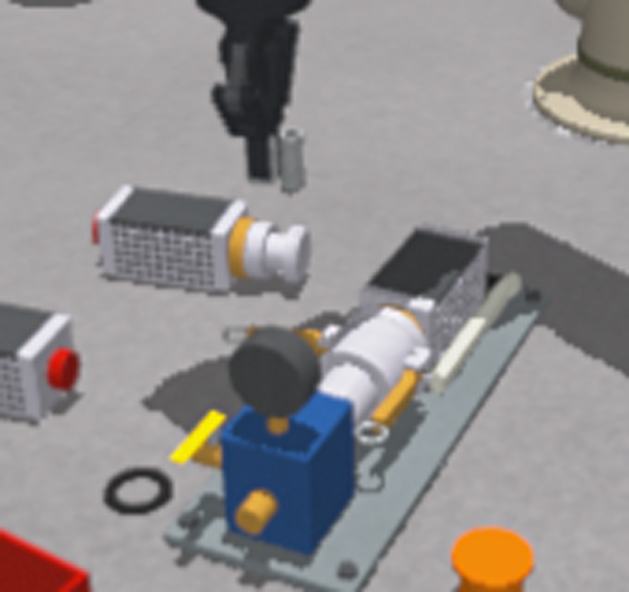

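Clear of the neighbour cooler. I'll shift slightly back from the arm and descend.

Request:
jog_arm(rows=[{"hand": 0,"dx": 0.18,"dy": 2.5,"dz": 0.3,"ax": 0,"ay": 0,"az": 0},{"hand": 0,"dx": 0,"dy": 2.5,"dz": 0,"ax": 0,"ay": 0,"az": 0},{"hand": 0,"dx": 0,"dy": 2.5,"dz": 0,"ax": 0,"ay": 0,"az": 0},{"hand": 0,"dx": 0,"dy": 2.5,"dz": 0,"ax": 0,"ay": 0,"az": 0},{"hand": 0,"dx": 0,"dy": 1.8,"dz": 0,"ax": 0,"ay": 0,"az": 0}])

```text
time_s: 20.05
position: [0.5772, -0.038, 0.0361]
tool_rot: [[-0.359, -0.002, -0.933], [0.933, 0.0, -0.359], [0.001, -1.0, 0.001]]
ft_force: [-0.5, 0.1, -0.9]
grip_width: 0.0004
```

Request:
jog_arm(rows=[{"hand": 0,"dx": 0,"dy": 0,"dz": 0,"ax": 0,"ay": 0,"az": 0},{"hand": 0,"dx": 0,"dy": 0,"dz": -0.3,"ax": 0,"ay": 0,"az": 0},{"hand": 0,"dx": 0,"dy": 0,"dz": 0,"ax": 0,"ay": 0,"az": 0},{"hand": 0,"dx": 0,"dy": 0,"dz": 0,"ax": 0,"ay": 0,"az": 0},{"hand": 0,"dx": 0,"dy": 0,"dz": 0,"ax": 0,"ay": 0,"az": 0}])

```text
time_s: 20.47
position: [0.5812, -0.0371, 0.0393]
tool_rot: [[-0.357, 0.002, -0.934], [0.934, -0.001, -0.357], [-0.001, -1.0, -0.002]]
ft_force: [0.3, 0.3, -0.3]
grip_width: -0.0003
```

```bash
cat >> go.py <<'E'
def rdR():
    s=status.observe();p=w2st(np.array(s['position'])*1000);R=np.array(s['tool_rot'])
    a=np.arctan2(R[1,2],R[0,2])-np.radians(SY)+np.pi; a=(a+np.pi)%(2*np.pi)-np.pi
    et=np.array([np.cos(a),np.sin(a)]);er=np.array([et[1],-et[0]]);q=p[:2]-[0,-27]
    print('t',round(s['time_s'],2),'st',p.round(1),'theta tool',round(a,3),'r',round(q@er,1),'d',round(-(q@et),1),'F',np.round(s['ft_force'],1),'j6',round(s['q'][5],1))
E
python3 -c "
from go import *
from h import *
rdR()
for n in ['scene','top']: cv2.imwrite('pics/%s11_raw.png'%n,imaging.get_image(n)[:,:,::-1])
crop('pics/scene11_raw.png',160,130,330,290,3.7,'pics/p_s.png')
crop('pics/top11_raw.png',200,140,310,260,5,'pics/p_t.png')
"
```

```text
t 20.47 st [-18.8 -88.   39.3] theta tool 0.225 r 55.3 d 32.0 F [ 0.3  0.3 -0.3] j6 143.8
```

View pics/p_s.png

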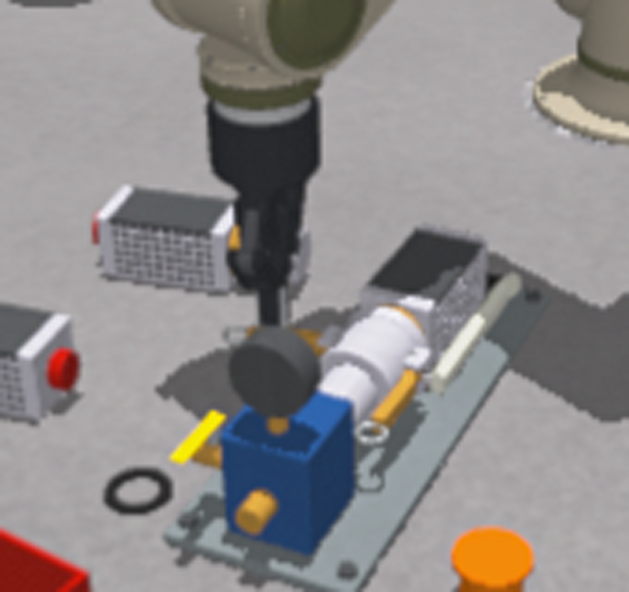

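View pics/p_t.png

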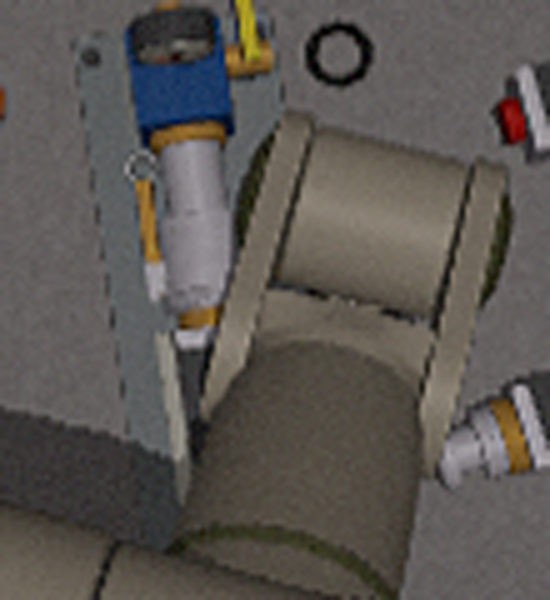

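Request:
jog_arm(rows=[{"hand": 0,"dx": 0,"dy": 0.2,"dz": -0.5,"ax": 0,"ay": 0,"az": 0},{"hand": 0,"dx": -0.25,"dy": 0,"dz": -0.6,"ax": 0,"ay": -6,"az": 0},{"hand": 0,"dx": -0.25,"dy": 0,"dz": -0.6,"ax": 0,"ay": -6,"az": 0},{"hand": 0,"dx": -0.25,"dy": 0,"dz": -0.6,"ax": 0,"ay": -6,"az": 0},{"hand": 0,"dx": -0.25,"dy": 0,"dz": -0.6,"ax": 0,"ay": -6,"az": 0}])

```text
time_s: 20.98
position: [0.611, -0.0322, 0.036]
tool_rot: [[-0.71, -0.001, -0.705], [0.705, -0.001, -0.71], [0.0, -1.0, 0.001]]
ft_force: [-2.2, -2.1, 0.6]
grip_width: -0.0002
```

```bash
python3 -c "
from go import *
rdR()"
```

```text
t 20.98 st [ 11.4 -87.3  36. ] theta tool 0.648 r 55.0 d 27.4 F [-2.2 -2.1  0.6] j6 120.7
```

Request:
jog_arm(rows=[{"hand": 0,"dx": -0.25,"dy": 0,"dz": -0.6,"ax": 0,"ay": -6,"az": 0},{"hand": 0,"dx": -0.17,"dy": 0,"dz": -0.4,"ax": 0,"ay": -4,"az": 0},{"hand": 0,"dx": -0.17,"dy": 0,"dz": -0.4,"ax": 0,"ay": -4,"az": 0},{"hand": 0,"dx": -0.17,"dy": 0,"dz": -0.4,"ax": 0,"ay": -4,"az": 0},{"hand": 0,"dx": 0,"dy": 0,"dz": 0,"ax": 0,"ay": 0,"az": 0}])

```text
time_s: 21.4
position: [0.6287, -0.0228, 0.036]
tool_rot: [[-0.891, 0.001, -0.453], [0.453, -0.001, -0.891], [-0.001, -1.0, 0.0]]
ft_force: [-0.6, -0.9, -0.8]
grip_width: -0.0001
```

```bash
python3 -c "
from go import *
from h import *
rdR()
for n in ['scene','top']: cv2.imwrite('pics/%s12_raw.png'%n,imaging.get_image(n)[:,:,::-1])
crop('pics/scene12_raw.png',160,130,330,290,3.7,'pics/q_s.png')
crop('pics/top12_raw.png',200,140,310,260,5,'pics/q_t.png')
"
```

```text
t 21.4 st [ 30.2 -80.5  36. ] theta tool 0.96 r 55.4 d 26.5 F [-0.6 -0.9 -0.8] j6 104.1
```

View pics/q_s.png

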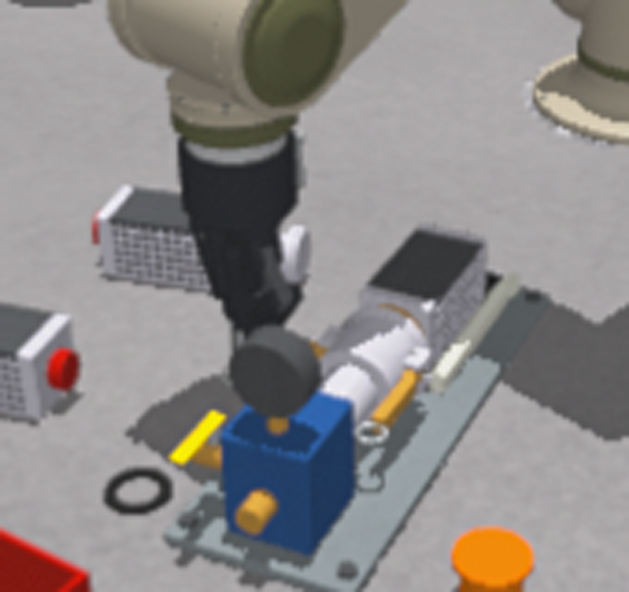

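View pics/q_t.png

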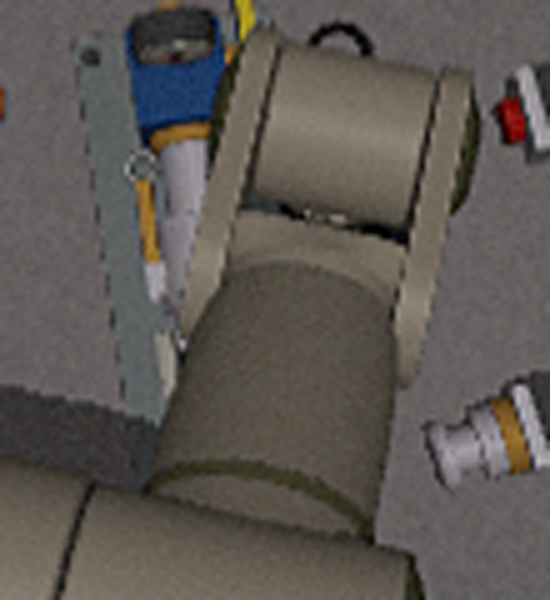

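Request:
jog_arm(rows=[{"hand": 0,"dx": -0.17,"dy": 0,"dz": -0.41,"ax": 0,"ay": -4,"az": 0},{"hand": 0,"dx": -0.17,"dy": 0,"dz": -0.41,"ax": 0,"ay": -4,"az": 0},{"hand": 0,"dx": -0.17,"dy": 0,"dz": -0.41,"ax": 0,"ay": -4,"az": 0},{"hand": 0,"dx": -0.17,"dy": 0,"dz": -0.41,"ax": 0,"ay": -4,"az": 0},{"hand": 0,"dx": 0,"dy": 0,"dz": 0,"ax": 0,"ay": 0,"az": 0}])

```text
time_s: 21.92
position: [0.6404, -0.0098, 0.036]
tool_rot: [[-0.981, 0.0, -0.192], [0.192, -0.0, -0.981], [-0.0, -1.0, 0.0]]
ft_force: [0.6, -0.1, -0.2]
grip_width: 0.0001
```

```bash
python3 -c "
from go import *
rdR()"
```

```text
t 21.92 st [ 43.6 -69.3  36. ] theta tool 1.237 r 55.0 d 25.7 F [ 0.6 -0.1 -0.2] j6 89.6
```

Request:
jog_arm(rows=[{"hand": 0,"dx": -0.17,"dy": 0,"dz": -0.41,"ax": 0,"ay": -4,"az": 0},{"hand": 0,"dx": -0.17,"dy": 0,"dz": -0.41,"ax": 0,"ay": -4,"az": 0},{"hand": 0,"dx": -0.17,"dy": 0,"dz": -0.41,"ax": 0,"ay": -4,"az": 0},{"hand": 0,"dx": -0.17,"dy": 0,"dz": -0.41,"ax": 0,"ay": -4,"az": 0},{"hand": 0,"dx": 0,"dy": 0,"dz": 0,"ax": 0,"ay": 0,"az": 0}])

```text
time_s: 22.33
position: [0.6485, 0.0061, 0.036]
tool_rot: [[-0.996, 0.001, 0.085], [-0.085, 0.0, -0.996], [-0.001, -1.0, 0.0]]
ft_force: [0.4, -0.5, -0.3]
grip_width: -0.0
```

```bash
python3 -c "
from go import *
rdR()"
```

```text
t 22.33 st [ 53.9 -54.7  36. ] theta tool 1.515 r 55.4 d 24.6 F [ 0.4 -0.5 -0.3] j6 75.2
```

Request:
jog_arm(rows=[{"hand": 0,"dx": -0.05,"dy": 0,"dz": -0.2,"ax": 0,"ay": -2,"az": 0},{"hand": 0,"dx": 0,"dy": 0,"dz": -0.1,"ax": 0,"ay": 0,"az": 0},{"hand": 0,"dx": 0,"dy": 0,"dz": -0.1,"ax": 0,"ay": 0,"az": 0},{"hand": 0,"dx": 0,"dy": 0,"dz": 0,"ax": 0,"ay": 0,"az": 0},{"hand": 0,"dx": 0,"dy": 0,"dz": 0,"ax": 0,"ay": 0,"az": 0}])

```text
time_s: 22.75
position: [0.6486, 0.0097, 0.0362]
tool_rot: [[-0.993, 0.001, 0.118], [-0.118, -0.0, -0.993], [-0.001, -1.0, 0.0]]
ft_force: [2.6, -3.9, -0.2]
grip_width: -0.0002
```

```bash
python3 -c "
from go import *
rdR()"
```

```text
t 22.75 st [ 54.5 -51.2  36.2] theta tool 1.549 r 55.0 d 23.0 F [ 2.6 -3.9 -0.2] j6 73.6
```

Request:
jog_arm(rows=[{"hand": 0,"dx": 0,"dy": 0,"dz": -0.1,"ax": 0,"ay": -1,"az": 0},{"hand": 0,"dx": 0,"dy": 0,"dz": -0.1,"ax": 0,"ay": -1,"az": 0},{"hand": 0,"dx": 0,"dy": 0,"dz": -0.1,"ax": 0,"ay": 0,"az": 0},{"hand": 0,"dx": 0,"dy": 0,"dz": 0,"ax": 0,"ay": 0,"az": 0},{"hand": 0,"dx": 0,"dy": 0,"dz": 0,"ax": 0,"ay": 0,"az": 0}])

```text
time_s: 23.17
position: [0.6487, 0.0111, 0.0363]
tool_rot: [[-0.988, 0.002, 0.153], [-0.153, -0.003, -0.988], [-0.002, -1.0, 0.003]]
ft_force: [5.0, -9.0, -1.3]
grip_width: 0.0004
```

```bash
python3 -c "
from go import *
rdR()"
```

```text
t 23.17 st [ 54.8 -49.7  36.3] theta tool 1.584 r 54.5 d 23.5 F [ 5.  -9.  -1.3] j6 71.8
```

At the stop, with the force at 9 N while motion stalls. Backing away, up and clear to check.

Request:
jog_arm(rows=[{"hand": 0,"dx": 0,"dy": 0,"dz": 1.5,"ax": 0,"ay": 0,"az": 0},{"hand": 0,"dx": 0,"dy": 0,"dz": 2,"ax": 0,"ay": 0,"az": 0},{"hand": 0,"dx": 0,"dy": -3,"dz": 0,"ax": 0,"ay": 0,"az": 0},{"hand": 0,"dx": 0,"dy": -4,"dz": 0,"ax": 0,"ay": 0,"az": 0},{"hand": 0,"dx": 0,"dy": -4,"dz": 0,"ax": 0,"ay": 0,"az": 0}])

```text
time_s: 23.58
position: [0.6522, -0.022, 0.1463]
tool_rot: [[-0.988, -0.004, 0.154], [-0.154, 0.002, -0.988], [0.004, -1.0, -0.003]]
ft_force: [1.2, 0.1, -0.2]
grip_width: 0.0003
```

Request:
jog_arm(rows=[{"hand": 0,"dx": 4,"dy": -2,"dz": 3,"ax": 0,"ay": 0,"az": 0},{"hand": 0,"dx": 4,"dy": -2,"dz": 3,"ax": 0,"ay": 0,"az": 0},{"hand": 0,"dx": 4,"dy": 0,"dz": 3,"ax": 0,"ay": 0,"az": 0},{"hand": 0,"dx": 4,"dy": 0,"dz": 2,"ax": 0,"ay": 0,"az": 0},{"hand": 0,"dx": 4,"dy": 0,"dz": 0,"ax": 0,"ay": 0,"az": 0}])

```text
time_s: 24.0
position: [0.4954, -0.1399, 0.1767]
tool_rot: [[-0.988, -0.0, 0.152], [-0.152, 0.0, -0.988], [0.0, -1.0, -0.0]]
ft_force: [0.8, -0.5, 0.9]
grip_width: -0.0
```

```bash
python3 -c "
from go import *
from h import *
rdR()
for n in ['scene','top']: cv2.imwrite('pics/%s13_raw.png'%n,imaging.get_image(n)[:,:,::-1])
crop('pics/scene13_raw.png',180,160,330,300,4,'pics/r_s.png')
crop('pics/top13_raw.png',200,140,310,260,5,'pics/r_t.png')
cv2.imwrite('pics/r_full.png',cv2.resize(cv2.imread('pics/top13_raw.png'),(800,600)))
"
```

```text
t 24.0 st [-118.2 -177.8  176.7] theta tool 1.583 r -120.1 d 149.4 F [ 0.8 -0.5  0.9] j6 52.3
```

View pics/r_s.png

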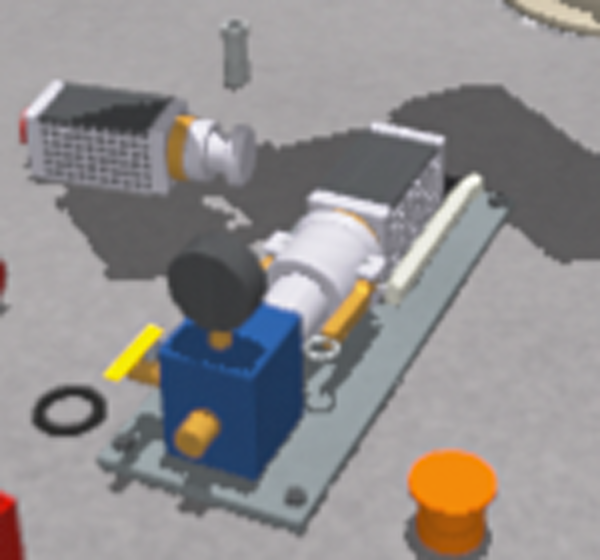

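View pics/r_t.png

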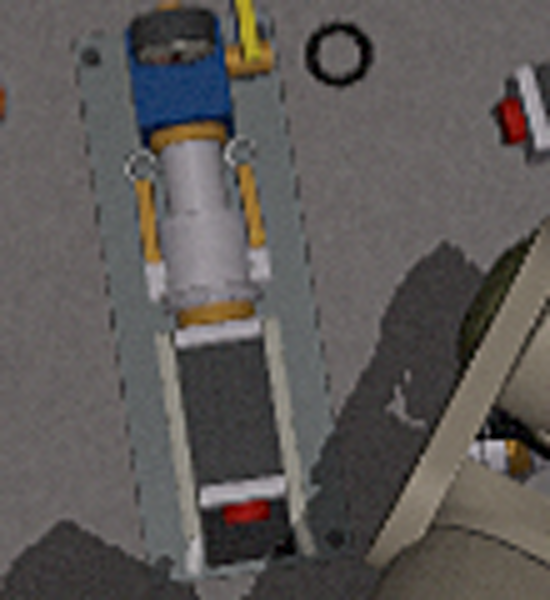

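View pics/r_full.png

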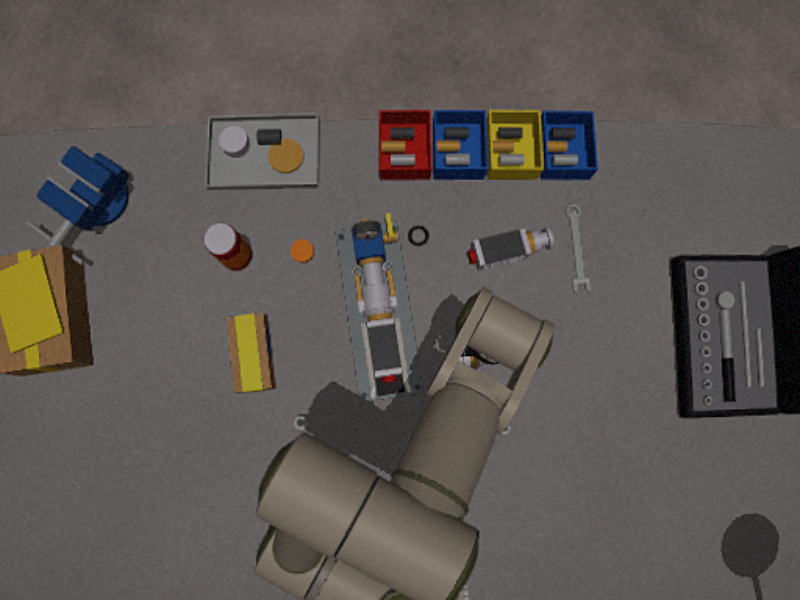

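Both arms lie folded back, parallel beside the shank, and the bystanders are unmoved. Next I'll check how far the adapter was drawn and the arm angles.

```bash
python3 -c "
from go import *
from h import *
W=None
for k in ['7','8','9','13']:
    im=cv2.imread(f'pics/top{k}_raw.png').astype(int)
    out=[]
    for nm,box,z,f in [('rear',(238,233,260,243),.074,lambda m:m.min(2)>125),('front',(233,203,254,211),.074,lambda m:m.min(2)>125),('cap',(243,238,256,248),.047,lambda m:m[:,:,2]-m[:,:,1]>50)]:
        x0,y0,x1,y1=box; s=im[y0:y1,x0:x1]; m=f(s); ys,xs=np.nonzero(m)
        p=onz('top',[(xs.mean()+x0,ys.mean()+y0)],z)[0]*1000
        out.append((nm,len(xs),w2st(p).round(1).tolist()))
    print(k,out)
im=cv2.imread('pics/top13_raw.png').astype(int)
m=((im[:,:,2]-im[:,:,0]>45)&(im[:,:,2]-im[:,:,1]<70))
for nm,(x0,x1,y0,y1),s in [('L',(224,233,175,192),1),('R',(246,255,172,190),-1)]:
    ys,xs=np.nonzero(m[y0:y1,x0:x1]); P=np.c_[xs+x0,ys+y0]
    Q=np.array([w2st(p*1000) for p in onz('top',P,.050)])[:,:2]; Q[:,1]*=s
    vx,vy,cx,cy=cv2.fitLine(Q.astype(np.float32),cv2.DIST_HUBER,0,.01,.01).ravel()
    if vx<0: vx,vy=-vx,-vy
    print(nm,len(P),'theta',np.arctan2(vx,vy),cx,cy)
"
```

```text
7 [('rear', 79, [-137.8, -4.7, 74.0]), ('front', 65, [-40.0, 1.9, 74.0]), ('cap', 33, [-150.2, -1.6, 47.0])]
8 [('rear', 67, [-138.1, -6.3, 74.0]), ('front', 58, [-39.6, -2.5, 74.0]), ('cap', 32, [-149.9, -1.3, 47.0])]
9 [('rear', 76, [-137.9, -5.2, 74.0]), ('front', 64, [-39.4, -0.2, 74.0]), ('cap', 33, [-149.4, 0.5, 47.0])]
13 [('rear', 84, [-136.7, -6.8, 74.0]), ('front', 64, [-38.3, 0.7, 74.0]), ('cap', 37, [-148.1, -1.7, 47.0])]
L 47 theta 1.5727605 41.80694 32.65494
R 47 theta 1.6006159 40.74797 32.63029
```

```bash
python3 -c "
from go import *
from h import *
def ecc(a,b,box):
    x0,y0,x1,y1=box
    A=cv2.imread(a,0)[y0:y1,x0:x1].astype(np.float32);B=cv2.imread(b,0)[y0:y1,x0:x1].astype(np.float32)
    M=np.eye(2,3,dtype=np.float32)
    cc,M=cv2.findTransformECC(A,B,M,cv2.MOTION_TRANSLATION,(3,200,1e-6),None,3)
    return M[:,2],cc
# pixel per mm along station x at block top
for cam,pt in [('top',(-86,0,74)),('scene',(-86,20,74))]:
    a,b=proj(cam,[st2w(*pt)/1000,st2w(pt[0]+10,*pt[1:])/1000]); print(cam,'px per mm',((b-a)/10).round(3))
for k in ['8','9','13']:
    print('top 7->',k,ecc('pics/top7_raw.png',f'pics/top{k}_raw.png',(237,205,258,246)), 'static',ecc('pics/top7_raw.png',f'pics/top{k}_raw.png',(226,145,252,172)) if k!='8' else '')
for k in ['9','10','11','12','13']:
    print('scene 6->',k,ecc('pics/scene6_raw.png',f'pics/scene{k}_raw.png',(255,188,293,218)),'static',ecc('pics/scene6_raw.png',f'pics/scene{k}_raw.png',(215,215,256,285)))
"
```

```text
top px per mm [-0.049 -0.323]
scene px per mm [-0.143  0.182]
top 7-> 8 (array([-0.06436174, -0.01633369], dtype=float32), 0.9704423597735587) static 
top 7-> 9 (array([-0.05352773, -0.1595521 ], dtype=float32), 0.9906253663915245) static (array([ 0.06121762, -0.0730952 ], dtype=float32), 0.9871707378159581)
top 7-> 13 (array([-0.09010033, -0.69917554], dtype=float32), 0.9933409625630875) static (array([ 0.05484699, -0.10851575], dtype=float32), 0.9836510978147714)
scene 6-> 9 (array([ 0.1275336 , -0.12651052], dtype=float32), 0.8722413392177519) static (array([-0.00021976,  0.00273975], dtype=float32), 0.999917928876488)
scene 6-> 10 (array([ 0.5102113 , -0.61121655], dtype=float32), 0.7123120833555124) static (array([-0.13879561,  0.10984193], dtype=float32), 0.9313984961232828)
scene 6-> 11 (array([ 0.8333363 , -0.49329713], dtype=float32), 0.7361637054429031) static (array([-0.17590289,  0.17630213], dtype=float32), 0.8921073208918165)
scene 6-> 12 (array([-0.07750782, -0.4352664 ], dtype=float32), 0.7398018227745471) static (array([-0.2800801 ,  0.44769913], dtype=float32), 0.8545486503482306)
scene 6-> 13 (array([-0.41125792,  0.276275  ], dtype=float32), 0.5736535488206134) static (array([0.02728052, 0.13073632], dtype=float32), 0.9073476656359482)
```

Request:
jog_arm(rows=[{"hand": 0,"dx": 0,"dy": -2,"dz": 4,"ax": 0,"ay": 0,"az": 0},{"hand": 0,"dx": 0,"dy": -2,"dz": 4,"ax": 0,"ay": 0,"az": 0},{"hand": 0,"dx": 0,"dy": 0,"dz": 4,"ax": 0,"ay": 0,"az": 0},{"hand": 0,"dx": 0,"dy": 0,"dz": 4,"ax": 0,"ay": 0,"az": 0},{"hand": 0,"dx": 0,"dy": 0,"dz": 4,"ax": 0,"ay": 0,"az": 0}])

```text
time_s: 24.52
position: [0.527, -0.3311, 0.2145]
tool_rot: [[-0.988, 0.0, 0.155], [-0.155, 0.001, -0.988], [-0.0, -1.0, -0.001]]
ft_force: [-0.0, 0.2, -0.4]
grip_width: 0.0
```

Request:
jog_arm(rows=[{"hand": 0,"dx": 2,"dy": 0,"dz": 2,"ax": 0,"ay": 0,"az": 0},{"hand": 0,"dx": 2,"dy": 0,"dz": 2,"ax": 0,"ay": 0,"az": 0},{"hand": 0,"dx": 0,"dy": 0,"dz": 0,"ax": 0,"ay": 0,"az": 0},{"hand": 0,"dx": 0,"dy": 0,"dz": 0,"ax": 0,"ay": 0,"az": 0},{"hand": 0,"dx": 0,"dy": 0,"dz": 0,"ax": 0,"ay": 0,"az": 0}])

```text
time_s: 24.93
position: [0.494, -0.3746, 0.2141]
tool_rot: [[-0.988, -0.0, 0.155], [-0.155, 0.001, -0.988], [-0.0, -1.0, -0.001]]
ft_force: [1.1, 0.1, 0.6]
grip_width: -0.0
```

```bash
python3 -c "
from go import *
from h import *
rdR()
for n in ['scene','top']:
    a=np.mean([imaging.get_image(n)[:,:,::-1].astype(float) for _ in range(4)],0)
    cv2.imwrite('pics/%s14_raw.png'%n,a.astype(np.uint8))
def ecc(a,b,box):
    x0,y0,x1,y1=box
    A=cv2.imread(a,0)[y0:y1,x0:x1].astype(np.float32);B=cv2.imread(b,0)[y0:y1,x0:x1].astype(np.float32)
    M=np.eye(2,3,dtype=np.float32)
    cc,M=cv2.findTransformECC(A,B,M,cv2.MOTION_TRANSLATION,(3,300,1e-6),None,3)
    return M[:,2].round(2),round(cc,3)
for k in ['6','7','9','13']:
    print(k,'block',ecc(f'pics/top{k}_raw.png','pics/top14_raw.png',(241,205,258,246)),'manif',ecc(f'pics/top{k}_raw.png','pics/top14_raw.png',(240,145,250,172)))
for k in ['6','9','10','13']:
    print(k,'scene block',ecc(f'pics/scene{k}_raw.png','pics/scene14_raw.png',(255,188,293,218)),'manif',ecc(f'pics/scene{k}_raw.png','pics/scene14_raw.png',(218,215,256,285)))
crop('pics/scene14_raw.png',180,160,330,300,4,'pics/u_s.png')
crop('pics/top14_raw.png',200,140,310,260,5,'pics/u_t.png')
"
```

```text
t 24.93 st [-152.5 -410.   214.1] theta tool 1.586 r -158.2 d 380.7 F [1.1 0.1 0.6] j6 33.0
6 block (array([-0.31, -0.7 ], dtype=float32), 0.866) manif (array([-0.04, -0.06], dtype=float32), 0.991)
7 block (array([-0.31, -0.72], dtype=float32), 0.871) manif (array([-0.01, -0.05], dtype=float32), 0.99)
9 block (array([-0.28, -0.53], dtype=float32), 0.876) manif (array([-0.03, -0.06], dtype=float32), 0.99)
13 block (array([-0.22, -0.02], dtype=float32), 0.887) manif (array([-0.01,  0.02], dtype=float32), 0.999)
6 scene block (array([ 1.09, -0.53], dtype=float32), 0.482) manif (array([-0.03,  0.05], dtype=float32), 0.995)
9 scene block (array([0.01, 0.11], dtype=float32), 0.73) manif (array([-0.03,  0.05], dtype=float32), 0.995)
10 scene block (array([-0.56, -0.25], dtype=float32), 0.503) manif (array([ 0.27, -0.04], dtype=float32), 0.928)
13 scene block (array([ 0.15, -0.06], dtype=float32), 0.776) manif (array([0.14, 0.18], dtype=float32), 0.918)
```

View pics/u_t.png

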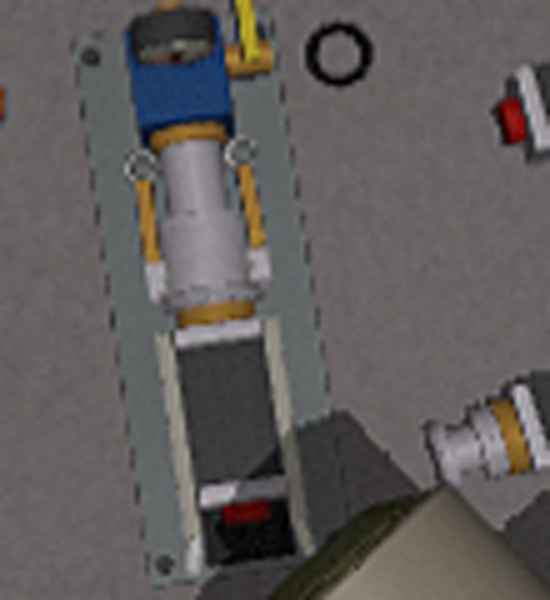

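View pics/u_s.png

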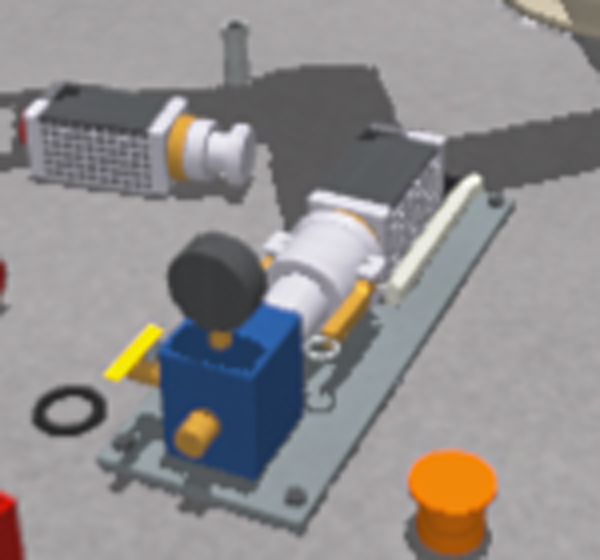

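```bash
python3 -c "
from go import *
from h import *
xs=np.arange(-160,60,0.5)
for k in ['7','9','13']:
    im=cv2.imread(f'pics/top{k}_raw.png').astype(np.float32)
    acc=[]
    for y in np.arange(-12,12.1,1):
        P=proj('top',[st2w(x,y,74.)/1000 for x in xs]).astype(np.float32)
        acc.append(cv2.remap(im,P[:,0].reshape(1,-1),P[:,1].reshape(1,-1),cv2.INTER_CUBIC)[0])
    a=np.mean(acc,0); g=a.mean(1); rb=a[:,2]-a[:,0]
    def edges(v,lo,hi,thr):
        o=[]
        for i in range(len(xs)-1):
            if lo<=xs[i]<=hi and (v[i]-thr)*(v[i+1]-thr)<0: o.append(round(float(xs[i]+.5*(thr-v[i])/(v[i+1]-v[i])),2))
        return o
    print(k,'rear out/in',edges(g,-155,-120,100),'front in/out',edges(g,-60,-36,100),'collar rb',edges(rb,-45,-10,25),'white>',edges(g,-38,-25,115), 'rear cap rb', edges(rb,-158,-135,40))
    if k=='13': print([(x,int(v),int(r)) for x,v,r in zip(xs,g,rb) if -50<x<-5 and x%1==0]); print([(x,int(v),int(r)) for x,v,r in zip(xs,g,rb) if 25<x<50 and x%1==0])
"
```

```text
7 rear out/in [-144.12, -132.28] front in/out [-45.98] collar rb [-34.62, -21.48] white> [-34.78] rear cap rb [-157.47, -145.23]
9 rear out/in [-143.75, -131.83] front in/out [-45.3] collar rb [-33.94, -20.85] white> [-33.96] rear cap rb [-156.81, -144.67]
13 rear out/in [-141.9, -130.17] front in/out [-43.65] collar rb [-32.29, -19.08] white> [-32.27] rear cap rb [-155.35, -142.94]
[(np.float64(-49.0), 53, 0), (np.float64(-48.0), 50, 0), (np.float64(-47.0), 51, 0), (np.float64(-46.0), 58, 0), (np.float64(-45.0), 73, 0), (np.float64(-44.0), 92, 0), (np.float64(-43.0), 114, 0), (np.float64(-42.0), 135, 0), (np.float64(-41.0), 152, 0), (np.float64(-40.0), 163, 0), (np.float64(-39.0), 167, -1), (np.float64(-38.0), 166, -2), (np.float64(-37.0), 161, -4), (np.float64(-36.0), 157, -6), (np.float64(-35.0), 153, -9), (np.float64(-34.0), 145, -6), (np.float64(-33.0), 130, 7), (np.float64(-32.0), 109, 33), (np.float64(-31.0), 91, 63), (np.float64(-30.0), 82, 88), (np.float64(-29.0), 83, 100), (np.float64(-28.0), 90, 100), (np.float64(-27.0), 94, 96), (np.float64(-26.0), 93, 95), (np.float64(-2
[... 545 characters left out ...]
.float64(-6.0), 142, 0)]
[(np.float64(26.0), 142, 0), (np.float64(27.0), 142, -1), (np.float64(28.0), 141, -1), (np.float64(29.0), 141, -1), (np.float64(30.0), 141, 0), (np.float64(31.0), 143, 0), (np.float64(32.0), 144, 0), (np.float64(33.0), 145, 0), (np.float64(34.0), 145, 0), (np.float64(35.0), 144, 0), (np.float64(36.0), 141, 0), (np.float64(37.0), 137, 0), (np.float64(38.0), 135, 0), (np.float64(39.0), 135, 0), (np.float64(40.0), 137, 0), (np.float64(41.0), 140, 0), (np.float64(42.0), 141, 0), (np.float64(43.0), 141, 0), (np.float64(44.0), 141, 0), (np.float64(45.0), 141, 0), (np.float64(46.0), 141, 0), (np.float64(47.0), 141, 0), (np.float64(48.0), 141, 0), (np.float64(49.0), 141, 0)]
```

Edge profiles show the cooler drawn in about 2.3 mm. That puts the nose at about 23.1 mm relative to gasket contact, or about 22.9 mm by absolute measurement; the limit is 22.5. The arms are at about 1.57 and 1.60 rad and the robot is clear. Handing in.

```bash
python3 -c "
from rig import job; print(job.close_job())"
```

```text
the job is handed in; nothing more can be done
None
```

The oil cooler is seated in the test station with both brass cam arms folded fully back. I handed the job in at about 25 s, with the hand well clear; no verdict was reported.

I gripped the right-most cooler across its sides, laid it between the rails and slid it in until the gasket pushed back. I then let go and swung the left arm, then the right, to their stops with closed fingers.

| Last check | Result | Limit |
|---|---|---|
| Arm angles, from the top camera | about 1.57 rad (left), 1.60 rad (right) | above 1.4 rad |
| Adapter nose, from cooler edge movement | station x about 23.1 mm | 22.5 mm or more |
| Adapter nose, absolute measurement | station x about 22.9 mm | 22.5 mm or more |
| Cooler alignment | looks straight between the rails | within 0.06 rad |
| Bystanders | none seen to have moved; the arm hid part of the bench in that view | 30 mm |

- **Nose margin:** the two nose readings differ by about 0.2 mm, and a coarser image comparison gave 22.8–23.0 mm. All are past the limit, but only by about the cameras' accuracy. They also sit slightly below the 23.5 mm expected when drawn tight.
- **Scene camera:** comparing its pictures for the draw gave nothing usable because shadows changed, so the draw figures come from the top camera alone.

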